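# Make up a round printing block under the bench press

## Task

Make up the round printing block on the bench press, ready for nipping: lay the wooden mount on the press's round plate, the brass die on the mount with its engraved face up, and the black pressing pad on the die, all neatly centred under the ram and the same way up as they lie in the case. Set each disc down gently rather than dropping it, and leave everything else in the case and on the bench where it is.

Things in the scene. Friction and masses are not known exactly. Their poses are not given: they have to be found in the camera images.
- mount: Pale wooden disc with concentric rings on top, 68 mm diameter, 18 mm thick, about 50 g. Lies flat on the floor of one compartment of the case. Origin: centre of its underside, z up through its top face.
- brass_die: Brass disc with a dark engraved star on its top face, 60 mm diameter, 8 mm thick, about 190 g. Lies engraved face up in another compartment of the case. Origin: centre of its underside, z up through the engraved face.
- pad: Black hard-rubber pressing pad, a disc with a red spot on top, 64 mm diameter, 14 mm thick, about 60 g. Lies in another compartment of the case. Origin: centre of its underside, z up through the red spot.
- case: Fixed open wooden case lying flat: 258 mm along its x, 384 along y, 32 high. Origin: centre of its underside. Six compartments 120 mm square inside, centres at x -63 or 63, y -126, 0 or 126 mm; walls 6 mm thick, 26 mm high above the compartment floor, which is 6 mm above the bench. Six things lie in it, one to a compartment in any order: the three discs and three others.
- press: Fixed rigid green bench arbor press. Origin: on the bench under its plate's centre. Its throat opens to its own -x. Along its x: base -90 to 180 mm, 130 wide (lugs 170), 45 high; column 97 to 191, 60 wide; head -48 to 172, 76 wide, underside 295 mm above the bench. A boss and lever stand out to 92 mm on its -y side, 190 to 420 mm above the bench (boss to 53 mm on +y).
- plate (a point): Centre of the top of the press's round steel plate (110 mm diameter), 65 mm above the bench; axes as the press's.
- ram_foot (a point): Centre of the underside of the raised ram's round foot (38 mm diameter), straight above the plate's centre, 165 mm above the plate. The ram above it is 32 mm square and does not move.
- quoin_key: Steel T-shaped key lying in the case, 97 mm long, 64 mm across the T, 14 mm high. Origin: under its middle. Leave it.
- ornament_block: Dark wooden printing block lying in the case, 98 x 58 x 23 mm. Origin: centre of its underside. Leave it.
- furniture: Bundle of three wooden strips lying in the case, 100 x 61 x 16 mm. Origin: centre of its underside. Leave it.
- ink_tin_red: Round ink tin with a red label, 86 mm diameter, 55 mm high, standing on the bench. Origin: centre of its underside. Leave it.
- ink_tin_blue: Round ink tin with a blue label, 86 mm diameter, 55 mm high, standing on the bench. Origin: centre of its underside. Leave it.
- wash_bottle: White bottle with a red cap and yellow label, 68 mm diameter, 180 mm high, standing on the bench. Origin: centre of its underside. Leave it.
- composing_stick: Steel composing stick, a shallow tray 240 x 55 x 31 mm lying on the bench. Origin: centre of its underside, x along its length. Leave it.
There are look-alikes about, which are no part of the job. What is shaped like the mount but pink or purple is not meant.

How it is judged:
At the end, for the whole second after the job is handed in: The mount lies flat on the press plate, top face up, its centre within 8 mm of the plate's; the brass die lies flat on the mount, engraved face up, centres within 5 mm; the pad lies flat on the die, red spot up, centres within 6 mm; each within 3 mm of its height in the stack and all at rest (horizontal distance between mount and plate below 0.008 m and horizontal distance between brass_die and mount below 0.005 m and horizontal distance between pad and brass_die below 0.006 m and z of mount in the frame of plate between -0.003 and 0.003 m and angle between each of mount, brass_die, pad's own z axis and vertical below 0.06 rad and linear speed of each of mount, brass_die, pad below 0.02 m/s and z of brass_die in the frame of plate between 0.015 and 0.021 m and z of pad in the frame of plate between 0.023 and 0.029 m); the robot touches nothing.
It fails at once if a disc is dropped or knocked loose (it moves faster than 0.45 m/s while not held, as after a fall of about 10 mm) ((linear speed of mount above 0.45 m/s and contact force between mount and the fingers below 0.05 N) or (linear speed of brass_die above 0.45 m/s and contact force between brass_die and the fingers below 0.05 N) or (linear speed of pad above 0.45 m/s and contact force between pad and the fingers below 0.05 N)).
It fails at once if one of the other things is displaced by more than 20 mm (distance of any of quoin_key, ornament_block, furniture, ink_tin_red, ink_tin_blue, wash_bottle, composing_stick from where it was at the start of the episode above 0.02 m).
It also fails if it takes over 64 s, if anything falls off the work surface, if the arm or the gripper's body presses on something with over 40 N, if the wrist force passes 120 N, or if a joint passes its speed limit or range.

## Robot

A 6-joint arm with a two-finger parallel gripper is mounted at the origin on the work surface. World frame = base frame: x ahead of the robot, y to its left, z up, the work surface at z = 0. Lengths are in m, angles in rad, forces in N, time in s.
With the tool pointing down it reaches from about 0.4 to 0.825 m from the base axis. Payload 7 kg.
Tool frame: the origin (TCP) lies on the centre line of the jaws, within the pads' length; the fingertips stand 14 mm ahead of it and the grasp point (between the pads) lies 5 mm behind it; z points along the fingers, y is the line along which they close (so a half turn about z gives the same grasp; the last joint's range is limited). The gripper opens to 88 mm and grips with 3 to 60 N. Pads are 19 mm wide; open, the fingers measure 130 mm over their backs; the gripper's body (78 mm by 193 mm) begins 47 mm behind the grasp point.
Start: joints at [-1.059, 0.359, 0.012, 0, -1.224, -0.288], TCP at [0.15, -0.658, 0.216] pointing down, gripper open.
Joint ranges: [-3.07, 3.07], [-1.43, 2.12], [-1.02, 1.25], [-3.03, 1.67], [-3.05, -0], [-3.03, 3.03]. Speed limits (rad/s): [2.39, 2.39, 3.01, 3.14, 3.14, 3.14].

## Interface

Orientations are given as [roll, pitch, yaw] about the fixed x, y, z axes, in that order (R = Rz(yaw) Ry(pitch) Rx(roll)).
In Python, from station import arm gives the robot as it stands.
- The arm moves only by the tool move_arm, never from a script. Its argument "rows" is a list of rows, each an object with "translation": the shift along the tool's x, y, z in cm, a list of three; "rot": the turn, a rotation vector about the tool's x, y, z in degrees, a list of three; "hand": the closure, from 0 (fully open) to 1 (shut). A call has 1 to 8 rows; each row is the pose to reach, as a shift and turn from the pose commanded when the call began, along the tool's axes at that moment; what a row does not reach only later rows make up. A row lasts 1/12 s, in which the tool goes at most 41.7 mm and 7.16 degrees, less where a joint would pass 70% of its speed; a pose out of reach is approached as far as the arm can. A call with a gripper value outside its range is refused whole. The fingers move at their own pace and stop on an object; "squeeze" is the grip in N (left out, the last holds). Time passes only in rows, so rows that repeat a pose let the fingers close. It gives the time, the measured TCP pose, the force, the opening and the grip force at its end, in the units of the state.
- arm.get_state(): the state, without advancing time (a new reading comes with each control period).
- arm.grab_frame(name): name is "side" or "top" or "wrist"; returns (picture, depth): 400x640x3 uint8, red, green, blue; 400x640 float32, m along the optical axis (not along the pixel's ray), 0 where there is no reading.
- arm.camera_params(name): a dict with "vfov" (degrees; the focal length in pixels is half the picture's height over the tangent of half this angle, whatever the lens; pixels are square), "cx", "cy" (the principal point, pixels), "k1" (the pictures are not rectified: a ray, as slopes to the right and down, at radius r is drawn at 1 + k1 r^2 times it, then the intrinsics apply), "position" and "orientation" of the camera in the world; the wrist camera has in their place "tool_from_camera" (4x4, takes a point from camera to tool coordinates, whose origin is the TCP and whose axes are the flange's). Camera axes: x right, y down, z forward; pixel columns grow to the right and rows downward; lengths in m; the calibration is good to about 2 mm. A picture is of the moment at which its call begins: read the wrist's pose just before it. camera_params takes no time and is no camera call.
- arm.job_done(): hands the job in; it is judged then, once.
Trained networks look in the newest picture that a camera, given by its name, has taken for a name from the list of things; names that differ only in an ending like _2 or _b are one class to them, and where a whole thing is asked for, a point or a joint stands for the part that bears it (a point fixed in the world has none). Each returns a list of dicts, best first, with "p" (0 to 1); they miss things now and then, are a little off and sometimes report something else, mostly with a low value. They report only what shows in the picture. A call takes as long as a camera call. They do not tell look-alikes from the thing itself.
- arm.search_frame(label, camera): "point" ([x, y, z] in m, in the coordinates of the camera as it stood for that picture, good to about 4 mm: the middle of the surface that is visible of it).
- arm.pinpoint(label, camera): "point" ([x, y, z] in m, in the coordinates of the camera as it stood for that picture, good to about 4 mm: a listed point, or the origin of a listed thing).
The state is a dict: "t": time; "q": joint angles; "qd": joint speeds; "joint_efforts": joint torques, N m; "eef_pos": TCP position; "ee_rot": TCP orientation; "force": force on the tool from outside, world axes, zero at the start; "moment": the same for the moment, N m; "width": finger opening in m; "gripper_force": force on a finger pad.
Only numpy, scipy, OpenCV 4.12 (cv2) and the standard library are available. Lean on these libraries where they do the work, as an engineer would, in place of code of your own. Each camera call takes 0.05 s, during which the arm holds its last target. There are 200 camera calls.

## Working session

There is one attempt and no reset: what is moved stays moved. The work goes in short steps, Python scripts to look and compute and a tool call to move; the robot and the scene stay as the last step left them, time stands still between calls to the robot, and variables do not carry over. Pictures are saved under pics/ and viewed, at most 10 in all, crops included, and the job is handed in when it is done.

Besides the shell and the picture viewer there is one more tool, called as name([rows], argument=value, ...), one row to a line, values as JSON. move_arm: Moves the arm, as the interface text tells. Its arguments: {"type":"object","properties":{"rows":{"type":"array","items":{"type":"object","properties":{"translation":{"type":"array","items":{"type":"number"}},"rot":{"type":"array","items":{"type":"number"}},"hand":{"type":"number"}}}},"squeeze":{"type":"number"}},"required":["rows"]}

```bash
mkdir -p pics; cat > h.py <<'E'
import numpy as np, cv2
from scipy.spatial.transform import Rotation as R
from station import arm
def RR(o): return R.from_euler('xyz',o).as_matrix()
def cam(name):
    p=arm.camera_params(name)
    if name=='wrist':
        s=arm.get_state(); T=np.eye(4); T[:3,:3]=RR(s['ee_rot']); T[:3,3]=s['eef_pos']
        W=T@np.array(p['tool_from_camera'])
    else:
        W=np.eye(4); o=np.array(p['orientation'])
        W[:3,:3]=o if o.shape==(3,3) else (RR(o) if o.size==3 else R.from_quat(o).as_matrix()); W[:3,3]=p['position']
    f=200/np.tan(np.radians(p['vfov'])/2)
    return p,W,f
def w(W,pt): return W[:3,:3]@np.asarray(pt)+W[:3,3]
def pix2w(p,W,f,u,v,d):
    x=(u-p['cx'])/f;y=(v-p['cy'])/f; a,b=x,y
    for _ in range(20):
        k=1+p['k1']*(a*a+b*b); a,b=x/k,y/k
    return w(W,[a*d,b*d,d])
def w2pix(p,W,f,P):
    c=W[:3,:3].T@(np.asarray(P)-W[:3,3]); a,b=c[0]/c[2],c[1]/c[2]; k=1+p['k1']*(a*a+b*b)
    return p['cx']+f*a*k,p['cy']+f*b*k
E
python3 - <<'E'
from h import *
np.set_printoptions(precision=4,suppress=True)
s=arm.get_state(); print(s)
for c in ['top','side']:
    p,W,f=cam(c); print(c,p)
    im,d=arm.grab_frame(c); cv2.imwrite(f'pics/{c}0.png',im[...,::-1]); np.savez(f'{c}0.npz',im=im,d=d)
    for l in ['mount','brass_die','pad','case','press','plate','ram_foot','wash_bottle','composing_stick']:
        for fn in (arm.pinpoint,):
            for r in fn(l,c)[:3]: print(l,round(r['p'],2),w(W,r['point']),np.round(w2pix(p,W,f,w(W,r['point']))))
print(arm.camera_params('wrist'))
E
```

```text
{'t': 0.0, 'q': array([-1.0589,  0.3594,  0.011 , -0.0004, -1.2241, -0.2881]), 'qd': array([ 0.0009,  0.0009, -0.0006, -0.0011,  0.0002,  0.0008]), 'joint_efforts': array([  0.0001, -58.2729,  29.3047,   6.9972,   0.0071,  -0.0001]), 'eef_pos': array([ 0.1496, -0.6577,  0.2146]), 'ee_rot': array([ 3.1399, -0.0002, -2.9179]), 'force': array([-0.132 , -0.2276,  0.5632]), 'moment': array([ 0.0004, -0.0133,  0.0178]), 'gripper_force': 0.0, 'width': 0.08745464486021533}
top {'vfov': 54.02171262254317, 'cx': 320.4994932884447, 'cy': 202.5097858708932, 'k1': -0.064844294878893, 'position': array([0.304 , 0.0351, 1.2569]), 'orientation': array([-2.9457, -0.021 , -1.5442])}
mount 0.71 [0.5113 0.0618 0.0035] [306. 215.]
mount 0.71 [ 0.331   0.1439 -0.0003] [278. 271.]
mount 0.54 [0.3762 0.01   0.0019] [321. 257.]
brass_die 0.83 [0.6339 0.0611 0.0086] [307. 178.]
pad 0.51 [0.5129 0.3111 0.0022] [229. 212.]
case 0.61 [0.5748 0.1813 0.001 ] [270. 195.]
press 0.81 [ 0.5904 -0.2324 -0.0001] [396. 194.]
plate 0.84 [ 0.5867 -0.2327  0.064 ] [400. 191.]
ram_foot 0.81 [ 0.5888 -0.2335  0.2338] [414. 17
[... 627 characters left out ...]
5736 0.1837 0.003 ] [279. 274.]
press 0.9 [ 0.5888 -0.2305 -0.0013] [337. 184.]
plate 0.8 [ 0.5884 -0.2328  0.0648] [338. 167.]
ram_foot 0.61 [ 0.5891 -0.2323  0.2291] [339. 122.]
ram_foot 0.16 [ 0.7132 -0.1143 -0.0045] [287. 195.]
ram_foot 0.15 [ 0.4019 -0.1046 -0.0008] [378. 225.]
wash_bottle 0.73 [ 0.4226 -0.3995  0.0032] [401. 168.]
wash_bottle 0.48 [0.5741 0.1836 0.0026] [278. 274.]
{'vfov': 64.59810796301986, 'cx': 320.14951846423673, 'cy': 205.58874138778867, 'k1': -0.05847452274139917, 'tool_from_camera': array([[ 0.0008, -0.9693, -0.246 ,  0.0655],
       [ 1.    ,  0.0006,  0.001 ,  0.0008],
       [-0.0008, -0.246 ,  0.9693, -0.169 ],
       [ 0.    ,  0.    ,  0.    ,  1.    ]])}
```

View pics/top0.png

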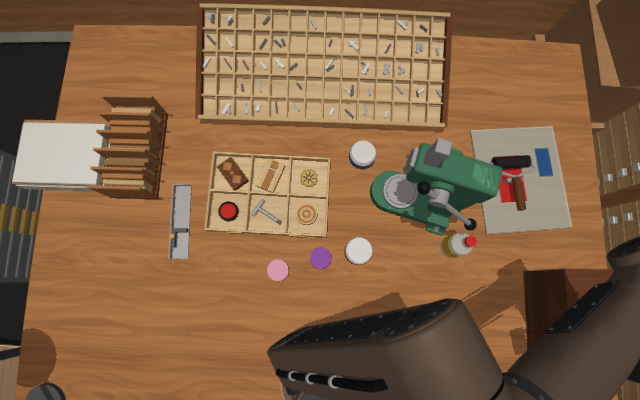

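View pics/side0.png

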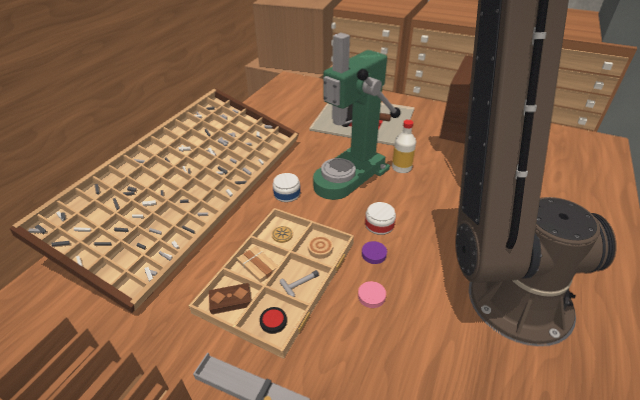

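The top view shows three things shaped like the mount: the pale ringed disc in the case (306,214), a pink disc (278,270) and a purple disc (321,258). The mount is the ringed one in the case. The die is at (309,178), the pad at (228,211) and the press plate at (400,191), with its throat facing image-left (world +y). The ram rules out a vertical tool at the plate, so I'll need a tilted grasp.

```bash
cat > m1.py <<'E'
from h import *
np.set_printoptions(precision=4,suppress=True)
def cloud(c):
    z=np.load(f'{c}0.npz'); im,d=z['im'],z['d']; p,W,f=cam(c)
    v,u=np.mgrid[0:400,0:640]
    xy=cv2.undistortPoints(np.stack([u,v],-1).reshape(-1,1,2).astype(float),np.array([[f,0,p['cx']],[0,f,p['cy']],[0,0,1]]),np.array([p['k1'],0,0,0.])) if 0 else None
    x=(u-p['cx'])/f; y=(v-p['cy'])/f; a,b=x.copy(),y.copy()
    for _ in range(20):
        k=1+p['k1']*(a*a+b*b); a,b=x/k,y/k
    P=np.stack([a*d,b*d,d],-1)@W[:3,:3].T+W[:3,3]
    P[d==0]=np.nan
    return im,P
if __name__=='__main__':
    allp=[]
    for c in ['top','side']:
        im,P=cloud(c)
        hsv=cv2.cvtColor(im,cv2.COLOR_RGB2HSV)
        near=lambda x,y,r:np.hypot(P[...,0]-x,P[...,1]-y)<r
        for n,(x,y) in dict(mount=(.515,.061),die=(.634,.058),pad=(.5135,.311)).items():
            m=near(x,y,.055)&(P[...,2]>.0105)
            if n=='pad': m&=hsv[...,2]<90 
            q=P[m]; print(c,n,len(q),'z pct',np.nanpercentile(q[:,2],[10,50,90]))
            if n=='pad':
                m=near(x,y,.04)&(hsv[...,1]>150)&((hsv[...,0]<8)|(hsv[...,0]>172)); q=P[m]; print('  red',len(q),q.mean(0))
            if n=='die': q=q[q[:,2]<.019]
            if n=='mount': q=q[(q[:,2]>.018)]
            e=(q.max(0)+q.min(0))/2; print('  bbox mid',e,'size',np.ptp(q,0),'mean',q.mean(0))
        # green press base top (z~.045)
        g=(hsv[...,0]>55)&(hsv[...,0]<95)&(hsv[...,1]>90)&near(.589,-.2325,.3)
        q=P[g]; b=q[np.abs(q[:,2]-.045)<.006]; print(c,'base',len(b),'rect',cv2.minAreaRect(b[:,:2].astype(np.float32)))
        # plate top
        m=near(.588,-.2325,.07)&(np.abs(P[...,2]-.065)<.006)&~g; q=P[m]; print(c,'plate',len(q),q.mean(0),'minmax',q.min(0),q.max(0))
        m=near(.58,-.25,.2)&(P[...,2]>.12); allp.append(P[m])
        # case walls
        m=(np.abs(P[...,0]-.575)<.2)&(np.abs(P[...,1]-.183)<.25)&(np.abs(P[...,2]-.032)<.004)&(hsv[...,0]<30)&(hsv[...,2]>120); q=P[m]
        print(c,'case',len(q),cv2.minAreaRect(q[:,:2].astype(np.float32)))
    Q=np.vstack(allp); np.save('press.npy',Q)
    for lo,hi in [(.12,.19),(.19,.24),(.24,.29),(.29,.35),(.35,.42),(.42,.6)]:
        q=Q[(Q[:,2]>lo)&(Q[:,2]<hi)]; print(lo,hi,len(q),'x',np.percentile(q[:,0],[0,2,98,100])-.588,'y',np.percentile(q[:,1],[0,2,98,100])+.2325) if len(q) else 0
E
python3 m1.py
```

```text
top mount 378 z pct [0.0195 0.0234 0.0265]
  bbox mid [0.524  0.0609 0.024 ] size [0.0907 0.0642 0.0118] mean [0.5132 0.0606 0.0236]
top die 259 z pct [0.0112 0.0139 0.0169]
  bbox mid [0.6278 0.0604 0.0147] size [0.0921 0.0949 0.0085] mean [0.6329 0.0566 0.0139]
top pad 103 z pct [0.0162 0.0197 0.0232]
  red 193 [0.5148 0.312  0.0201]
  bbox mid [0.5148 0.3128 0.0209] size [0.0494 0.0495 0.0137] mean [0.5148 0.312  0.0201]
top base 1127 rect ((0.5725619792938232, -0.273841917514801), (0.26675450801849365, 0.12571433186531067), 73.10677337646484)
top plate 890 [ 0.5854 -0.2317  0.0649] minmax [ 0.534  -0.2876  0.0593] [ 0.6422 -0.1781  0.0707]
top case 1241 ((0.5504903197288513, 0.15394698083400726), (0.4467281997203827, 0.307372123003006), 88.14495849609375)
side mount 468 z pct [0.0167 0.0232 0.0257]
  bbox mid [0.5239 0.0624 0.0262] size [0.0912 0.0679 0.0163] mean [0.5138 0.0626 0.0236]
side die 260 z pct [0.012  0.0139 0.0162]
  bbox mid [0.6424 0.0558 0.0146] size [0.0779 0.0629 0.0083] mean [0.6328 0.058  0.014 ]
side pad 233 z pct [0.0143 0.0189 0.021 ]
  red 303 [0.5147 0.31
[... 264 characters left out ...]
49] minmax [ 0.5319 -0.2877  0.059 ] [ 0.6415 -0.1763  0.07  ]
side case 2183 ((0.5453765988349915, 0.15468081831932068), (0.45270708203315735, 0.3162182867527008), 88.30862426757812)
0.12 0.19 594 x [-0.1557 -0.1503 -0.0038 -0.0007] y [-0.1672 -0.1587 -0.0871 -0.0838]
0.19 0.24 745 x [-0.1402 -0.1359 -0.0019  0.0198] y [-0.1709 -0.1657  0.0146  0.0194]
0.24 0.29 718 x [-0.1229 -0.1185  0.0129  0.0165] y [-0.1565 -0.1491  0.0186  0.0218]
0.29 0.35 1424 x [-0.1086 -0.103   0.0296  0.0405] y [-0.1544 -0.146   0.0456  0.0532]
0.35 0.42 5206 x [-0.1034 -0.092   0.03    0.04  ] y [-0.171  -0.1555  0.0409  0.0508]
0.42 0.6 898 x [-0.0211 -0.0191  0.0176  0.0198] y [-0.0225 -0.0151  0.0192  0.0222]
```

```bash
cat > plan.py <<'E'
from h import *
np.set_printoptions(precision=2,suppress=True)
psi=np.radians(-106.6); C=np.array([.587,-.2322,0])
Rp=R.from_euler('z',psi).as_matrix()
Q=np.load('press.npy')
Q=Q[~np.isnan(Q).any(1)]
def box(lo,hi,n=14):
    g=[np.linspace(a,b,n) for a,b in zip(lo,hi)]; return np.stack(np.meshgrid(*g),-1).reshape(-1,3)
M=np.vstack([box((-.048,-.038,.295),(.172,.038,.42)),box((-.016,-.016,.23),(.016,.016,.5)),box((.097,-.03,.05),(.191,.03,.4))])
a=np.linspace(0,2*np.pi,40); M=np.vstack([M,np.c_[.019*np.cos(a),.019*np.sin(a),0*a+.23],np.c_[.019*np.cos(a),.019*np.sin(a),0*a+.25]])
M=M@Rp.T+C; S=np.vstack([Q,M])
def sd(P,lo,hi):
    c=(np.array(lo)+hi)/2; q=np.abs(P-c)-(np.array(hi)-lo)/2
    return np.linalg.norm(np.maximum(q,0),axis=1)+np.minimum(q.max(1),0)
def Rt(al,th):
    # tool x horizontal part along al (lean direction), axis back leans to al
    e=np.array([np.cos(al),np.sin(al),0]);k=np.array([0,0,1.])
    x=np.cos(th)*e-np.sin(th)*k; z=-np.sin(th)*e-np.cos(th)*k
    return np.c_[x,np.cross(z,x),z]
def clear(T,g,camside=1):
    P=(S-g)@T
    return [1e3*sd(P,*b).min() for b in [((-.039,-.097,-.25),(.039,.097,-.047)),((.039,-.04,-.23),(.1,.04,-.13)),((-.06,-.06,-.5),(.06,.06,-.25))]]
def ik(T,g,phi=.35,L=.45):
    # orientation only: guess wrist centre L behind grasp
    wc=g-L*T[:,2]; q1=np.arctan2(wc[1],wc[0])
    # constant from start pose
    q0=[-1.0589,.3594-.011,0,-1.2241,-.2881]; R0=RR([3.1399,-.0002,-2.9179])
    f=lambda q1,ph,q4,q5,q6: R.from_euler('Z',q1).as_matrix()@R.from_euler('Y',ph).as_matrix()@R.from_euler('X',-q4).as_matrix()@R.from_euler('Y',-q5).as_matrix()@R.from_euler('X',-q6).as_matrix()
    Cc=f(*q0).T@R0
    A=(R.from_euler('Z',q1).as_matrix()@R.from_euler('Y',phi).as_matrix()).T@T@Cc.T
    e=R.from_matrix(A).as_euler('XYX'); sols=[]
    for a,b,c in [e,(e[0]+np.pi,-e[1],e[2]+np.pi)]:
        if -b<0: sols.append((np.r_[q1,-((a+np.pi)%(2*np.pi)-np.pi),-b,-((c+np.pi)%(2*np.pi)-np.pi)]))
    return sols
if __name__=='__main__':
    g=C+[0,0,.088]
    for off in (0,180):
      for al in (73,90,105,120,135,150):
        for th in (30,37,45):
            T=Rt(np.radians(al),np.radians(th))
            if off: T=T@np.diag([-1,-1,1])
            print(off,al,th,np.array(clear(T,g)),'q1,q4,q5,q6',*ik(T,g))
    Pp=(Q-C)@Rp
    for lo,hi in [(.19,.24),(.24,.295),(.295,.35)]:
        q=Pp[(Pp[:,2]>lo)&(Pp[:,2]<hi)&(np.abs(Pp[:,1])>.042)]; print(lo,'lever x',np.percentile(q[:,0],[0,5,50,100]),'y',q[:,1].min(),q[:,1].max())
E
python3 plan.py
```

```text
0 73 30 [15.59 93.59 24.8 ] q1,q4,q5,q6 [-0.03  0.51 -1.4   2.74]
0 73 37 [ 31.32 109.45  52.81] q1,q4,q5,q6 [ 0.04  0.61 -1.48  2.67]
0 73 45 [ 48.01 127.05  86.03] q1,q4,q5,q6 [ 0.11  0.71 -1.59  2.62]
0 90 30 [14.76 92.76 16.22] q1,q4,q5,q6 [-0.01  0.55 -1.26  2.97]
0 90 37 [ 30.56 108.66  45.68] q1,q4,q5,q6 [ 0.07  0.67 -1.33  2.88]
0 90 45 [ 47.33 126.29  77.54] q1,q4,q5,q6 [ 0.15  0.79 -1.42  2.79]
0 105 30 [11.85 89.85 12.29] q1,q4,q5,q6 [-0.03  0.56 -1.13 -3.07]
0 105 37 [ 28.88 106.93  41.74] q1,q4,q5,q6 [ 0.06  0.69 -1.17  3.08]
0 105 45 [ 45.84 124.64  73.6 ] q1,q4,q5,q6 [ 0.15  0.83 -1.25  2.96]
0 120 30 [12.03 90.03 12.49] q1,q4,q5,q6 [-0.08  0.52 -0.97 -2.78]
0 120 37 [ 28.39 106.44  41.95] q1,q4,q5,q6 [ 0.01  0.68 -0.98 -2.94]
0 120 45 [ 45.42 124.16  73.81] q1,q4,q5,q6 [ 0.1   0.85 -1.03 -3.11]
0 135 30 [13.2  91.22 16.6 ] q1,q4,q5,q6 [-0.17  0.41 -0.82 -2.4 ]
0 135 37 [ 19.16 107.2   46.25] q1,q4,q5,q6 [-0.1   0.57 -0.78 -2.58]
0 135 45 [ 27.04 124.89  78.14] q1,q4,q5,q6 [-0.02  0.79 -0.77 -2.79]
0 150 30 [ 0.94 93.31 -1.64] q1,q4,q5,q6 [-0.3   0.17 -0.72 -1.9 ]
0 15
[... 946 characters left out ...]
,q4,q5,q6 [ 0.1   0.85 -1.03  0.03]
180 135 30 [ 13.2  -30.32  16.6 ] q1,q4,q5,q6 [-0.17  0.41 -0.82  0.74]
180 135 37 [ 19.16 -15.85  46.25] q1,q4,q5,q6 [-0.1   0.57 -0.78  0.56]
180 135 45 [27.04 -1.23 78.14] q1,q4,q5,q6 [-0.02  0.79 -0.76  0.35]
180 150 30 [  0.94 -29.65  -1.64] q1,q4,q5,q6 [-0.3   0.17 -0.72  1.24]
180 150 37 [  2.68 -14.13  28.78] q1,q4,q5,q6 [-0.27  0.27 -0.61  1.14]
180 150 45 [ 6.42  0.82 63.85] q1,q4,q5,q6 [-0.23  0.44 -0.5   0.97]
0.19 lever x [0.15 0.16 0.18 0.2 ] y -0.08896528736391295 -0.058243161733796296
0.24 lever x [0.1  0.1  0.13 0.17] y -0.08042200747331298 -0.06649474585404637
0.295 lever x [0.02 0.03 0.05 0.11] y -0.08714870425649388 -0.04222907412930397
```

```bash
cat > go.py <<'E'
import sys
from plan import *
def go(g,al,th):
    """tool-frame shift (cm) and rotvec (deg) bringing the grasp point to g with lean al, tilt th (deg)"""
    s=arm.get_state(); R0=RR(s['ee_rot']); T=Rt(np.radians(al),np.radians(th))
    t=np.array(g)+.005*T[:,2]
    print('t',s['t'],'q',s['q'],'TCP',np.round(s['eef_pos'],4),'grasp',np.round(s['eef_pos']-.005*R0[:,2],4),'F',s['force'],'w',round(s['width'],4),s['gripper_force'])
    print('shift cm',100*R0.T@(t-s['eef_pos']),'rot deg',np.degrees(R.from_matrix(R0.T@T).as_rotvec()))
if __name__=='__main__':
    a=[float(v) for v in sys.argv[1:]]; go(a[:3],a[3],a[4])
E
python3 go.py .25 -.36 .40 130 0
```

```text
t 1.0 q [-1.06  0.36  0.01  0.   -1.22 -0.29] TCP [ 0.15 -0.66  0.22] grasp [ 0.15 -0.66  0.22] F [-0.2 -0.8 -0.4] w 0.088 0.0
shift cm [-16.39  26.85 -17.94] rot deg [-0.    0.   62.82]
```

move_arm([
  {"translation":[-4,7,-6],"rot":[0,0,7]},
  {"translation":[-8,13.5,-12],"rot":[0,0,14]},
  {"translation":[-12,20,-18],"rot":[0,0,21]},
  {"translation":[-16.4,26.8,-18],"rot":[0,0,28]},
  {"translation":[-16.4,26.8,-18],"rot":[0,0,35]},
  {"translation":[-16.4,26.8,-18],"rot":[0,0,42]},
  {"translation":[-16.4,26.8,-18],"rot":[0,0,49]},
  {"translation":[-16.4,26.8,-18],"rot":[0,0,56]},
])

```text
validation failed for argument at $.ro...
```

```bash
python3 go.py .42 -.05 .40 130 0
```

```text
t 1.0 q [-1.06  0.36  0.01  0.   -1.22 -0.29] TCP [ 0.15 -0.66  0.22] grasp [ 0.15 -0.66  0.22] F [-0.2 -0.8 -0.4] w 0.088 0.0
shift cm [-39.85  53.3  -17.94] rot deg [-0.    0.   62.82]
```

move_arm([
  {"translation":[-4,7,-6],"rot":[0,0,7],"hand":0},
  {"translation":[-8,13.5,-12],"rot":[0,0,14],"hand":0},
  {"translation":[-12,20,-18],"rot":[0,0,21],"hand":0},
  {"translation":[-16.4,26.8,-18],"rot":[0,0,28],"hand":0},
  {"translation":[-16.4,26.8,-18],"rot":[0,0,35],"hand":0},
  {"translation":[-16.4,26.8,-18],"rot":[0,0,42],"hand":0},
  {"translation":[-16.4,26.8,-18],"rot":[0,0,49],"hand":0},
  {"translation":[-16.4,26.8,-18],"rot":[0,0,56],"hand":0},
])

```text
t: 1.67
eef_pos: [0.2383, -0.3945, 0.3785]
ee_rot: [3.141, 0.001, 2.41]
force: [1.5, 0.0, -0.1]
width: 0.0879
gripper_force: 0.0
```

```bash
python3 go.py .42 -.05 .40 130 0
```

```text
t 1.6667 q [-0.6  -0.07 -0.14 -0.   -1.5  -1.7 ] TCP [ 0.24 -0.39  0.38] grasp [ 0.24 -0.39  0.38] F [ 1.54  0.   -0.1 ] w 0.0879 0.0
shift cm [ 9.51 37.77 -1.65] rot deg [0.01 0.07 8.06]
```

move_arm([
  {"translation":[2.4,4.0,-2],"rot":[0,0,4],"hand":0},
  {"translation":[3.6,8.0,-2],"rot":[0,0,8],"hand":0},
  {"translation":[4.5,12,-2],"rot":[0,0,8],"hand":0},
  {"translation":[5.5,16,-2],"rot":[0,0,8],"hand":0},
  {"translation":[6.5,20,-2],"rot":[0,0,8],"hand":0},
  {"translation":[7.5,24,-2],"rot":[0,0,8],"hand":0},
  {"translation":[8.2,28,-2],"rot":[0,0,8],"hand":0},
  {"translation":[9,32,-2],"rot":[0,0,8],"hand":0},
])

```text
t: 2.33
eef_pos: [0.3814, -0.0988, 0.3981]
ee_rot: [3.139, 0.001, 2.276]
force: [0.4, -1.4, -0.6]
width: 0.0873
gripper_force: 0.0
```

```bash
cat > kin.py <<'E'
from plan import *
# model: offset arm; parameters fitted
def fk(q,p):
    yo,d1,a1,a2,a3,d4,L,yt=p
    Y=lambda a:R.from_euler('Y',a).as_matrix(); X=lambda a:R.from_euler('X',a).as_matrix()
    ph=q[1]-q[2]; R03=R.from_euler('Z',q[0]).as_matrix()@Y(ph)
    P=R.from_euler('Z',q[0]).as_matrix()@np.array([a1+a2*np.sin(q[1]),yo,d1+a2*np.cos(q[1])])
    P=P+R03@np.array([d4,0,a3]); R6=R03@X(-q[3])@Y(-q[4])
    return P+R6@np.array([L,yt,0]), R6@X(-q[5])@Cc
q0=[-1.0589,.3594,.011,0,-1.2241,-.2881]
Cc=np.eye(3); Cc=fk(q0,np.zeros(8))[1].T@RR([3.1399,-.0002,-2.9179])
import json,os
from scipy.optimize import least_squares
D=json.load(open('qs.json')) if os.path.exists('qs.json') else []
def fit():
    f=lambda p:np.r_[np.concatenate([fk(q,p)[0]-e for q,e,_ in D]),.02*(p-np.array([-.19,.33,.05,.44,.03,.42,.35,0]))]
    r=least_squares(f,[-.19,.33,.05,.44,.03,.42,.35,0]); return r.x,f(r.x)[:3*len(D)]
lo=np.array([-3.07,-1.43,-1.02,-3.03,-3.05,-3.03]);hi=np.array([3.07,2.12,1.25,1.67,0,3.03])
def ikp(g,T,p,q):
    t=np.array(g)+.005*T[:,2]
    f=lambda q:np.r_[10*(fk(q,p)[0]-t),(fk(q,p)[1]@T.T-np.eye(3)).ravel()]
    b=None
    for s in [q,np.array([0,.3,0,.5,-1,-2.]),np.array([.3,0,-.3,.1,-1,-1.5])]:
        r=least_squares(f,np.clip(s,lo+.01,hi-.01),bounds=(lo,hi))
        if b is None or r.cost<b.cost: b=r
    return b.x,b.cost
E
python3 - <<'E'
from kin import *
s=arm.get_state()
D+=[[[-1.0589,.3594,.011,-.0004,-1.2241,-.2881],[.1496,-.6577,.2146],[3.1399,-.0002,-2.9179]],[s['q'].tolist(),s['eef_pos'].tolist(),s['ee_rot'].tolist()]]
json.dump(D,open('qs.json','w'))
print(fit()); print('Rerr',np.abs(fk(s['q'],fit()[0])[1]-RR(s['ee_rot'])).max())
E
python3 go.py .42 0 .35 130 35
```

```text
(array([-0.19,  0.23, -0.  ,  0.56,  0.07,  0.46,  0.45, -0.  ]), array([-0.,  0.,  0.,  0., -0., -0.]))
Rerr 0.00028401200877804377
t 2.3333 q [ 0.25 -0.2  -0.2   0.   -1.57 -2.69] TCP [ 0.38 -0.1   0.4 ] grasp [ 0.38 -0.1   0.4 ] F [ 0.39 -1.41 -0.61] w 0.0873 0.0
shift cm [4.74 9.34 5.24] rot deg [  0.25 -34.94   0.38]
```

```bash
python3 go.py .46 0 .33 160 30
```

```text
t 2.3333 q [ 0.25 -0.2  -0.2   0.   -1.57 -2.69] TCP [ 0.38 -0.1   0.4 ] grasp [ 0.38 -0.1   0.4 ] F [ 0.39 -1.41 -0.61] w 0.0873 0.0
shift cm [ 2.22 12.5   7.27] rot deg [ -7.64 -29.23 -28.91]
```

move_arm([
  {"translation":[0.5,3,2],"rot":[-1.3,-4.9,-4.8],"hand":0},
  {"translation":[1,6,4],"rot":[-2.6,-9.8,-9.6],"hand":0},
  {"translation":[2.2,9,6],"rot":[-3.9,-14.7,-14.4],"hand":0},
  {"translation":[2.2,12.5,7.3],"rot":[-5.2,-19.6,-19.2],"hand":0},
  {"translation":[2.2,12.5,7.3],"rot":[-6.4,-24.5,-24],"hand":0},
  {"translation":[2.2,12.5,7.3],"rot":[-7.6,-29.2,-28.9],"hand":0},
  {"translation":[2.2,12.5,7.3],"rot":[-7.6,-29.2,-28.9],"hand":0},
  {"translation":[2.2,12.5,7.3],"rot":[-7.6,-29.2,-28.9],"hand":0},
])

```text
t: 3.0
eef_pos: [0.461, -0.0034, 0.3236]
ee_rot: [-3.139, 0.521, 2.795]
force: [1.1, 0.1, 1.7]
width: 0.0875
gripper_force: 0.0
```

```bash
python3 - <<'E'
from kin import *
s=arm.get_state()
D+=[[s['q'].tolist(),s['eef_pos'].tolist(),s['ee_rot'].tolist()]]
json.dump(D,open('qs.json','w'))
p,r=fit(); np.set_printoptions(precision=3,suppress=True)
print(p,r); print('Rerr',np.abs(fk(s['q'],p)[1]-RR(s['ee_rot'])).max(),s['q'])
for n,g in dict(mount=(.5135,.0613,.035),die=(.6335,.0575,.03),pad=(.5148,.312,.03)).items():
  for al in (120,135,150,180,225):
   for th in (30,35):
    q,c=ikp(g,Rt(*np.radians([al,th])),p,s['q']); print(n,al,th,q,'%.1e'%c)
for al in (110,120,130,140):
   for th in (30,35,40):
    T=Rt(*np.radians([al,th])); q,c=ikp(C+[0,0,.09],T,p,s['q']); print('plate',al,th,q,'%.1e'%c,np.array(clear(T,C+[0,0,.088])))
# view
im,d=arm.grab_frame('wrist'); cv2.imwrite('pics/w1.png',im[...,::-1]); np.savez('w1.npz',im=im,d=d)
P_,W,f=cam('wrist')
for l in ['mount','brass_die','pad','case']:
    for r in arm.pinpoint(l,'wrist')[:3]: print(l,round(r['p'],2),w(W,r['point']),w2pix(P_,W,f,w(W,r['point'])))
E
```

```text
[-0.002  0.199  0.002  0.601  0.     0.462  0.389 -0.19 ] [-0.  0.  0.  0.  0. -0.  0. -0. -0.]
Rerr 0.0002520598085609671 [ 0.821 -0.391 -0.81   0.571 -1.013 -3.014]
mount 120 30 [ 0.53   0.292 -0.628  0.115 -0.647 -3.03 ] 2.5e-01
mount 120 35 [ 0.539  0.292 -0.637  0.143 -0.647 -3.03 ] 3.3e-01
mount 135 30 [ 0.578  0.253 -0.75   0.274 -0.529 -3.03 ] 1.6e-01
mount 135 35 [ 0.58   0.249 -0.762  0.299 -0.521 -3.03 ] 2.3e-01
mount 150 30 [ 0.583  0.211 -0.885  0.476 -0.389 -3.03 ] 1.0e-01
mount 150 35 [ 0.579  0.204 -0.896  0.5   -0.377 -3.03 ] 1.6e-01
mount 180 30 [-0.241  0.175 -0.887 -2.843 -0.043  1.48 ] 1.3e-02
mount 180 35 [-0.185  0.173 -0.795 -2.364 -0.083  0.942] 6.1e-03
mount 225 30 [ 0.185  0.208 -0.588 -0.737 -0.434 -0.346] 3.9e-25
mount 225 35 [ 0.053  0.223 -0.563 -0.944 -0.493 -0.053] 1.1e-30
die 120 30 [ 0.459  0.449 -0.416  0.202 -0.706 -3.03 ] 1.9e-01
die 120 35 [ 0.468  0.449 -0.426  0.232 -0.707 -3.03 ] 2.6e-01
die 135 30 [ 0.489  0.409 -0.554  0.366 -0.564 -3.03 ] 1.2e-01
die 135 35 [ 0.491  0.407 -0.565  0.392 -0.558 -3.03 ] 1.8e-01
die 150 30 [ 0.475  0.368 -0.7 
[... 1735 characters left out ...]
41 -0.375 -3.03 ] 1.2e-01 [ 29.958 113.511  56.718]
plate 140 30 [-0.055  0.218 -0.858  0.894 -0.272 -3.03 ] 2.1e-02 [ 6.654 91.78   9.237]
plate 140 35 [-0.067  0.212 -0.866  0.918 -0.257 -3.03 ] 5.2e-02 [ 10.725 103.227  31.081]
plate 140 40 [-0.079  0.206 -0.873  0.94  -0.243 -3.03 ] 9.7e-02 [ 14.767 114.419  53.329]
mount 0.6 [0.513 0.067 0.008] (np.float64(379.96070075403287), np.float64(72.74031684239372))
brass_die 0.95 [0.64  0.062 0.011] (np.float64(394.63716498642856), np.float64(148.63491483158856))
pad 0.88 [0.52  0.313 0.007] (np.float64(570.5391445134824), np.float64(16.64393468332608))
case 0.9 [0.577 0.185 0.001] (np.float64(469.84292176039685), np.float64(86.23859551652575))
```

```bash
cat > ex.py <<'E'
from kin import *
import warnings; warnings.filterwarnings('ignore')
np.set_printoptions(precision=2,suppress=True)
p,_=fit()
rng=np.random.default_rng(0)
seeds=[lo+(hi-lo)*np.array([.5,.5,.4,a,b,c])+np.array([0,0,0,0,0,0]) for a in (.4,.65,.9) for b in (.55,.85) for c in (.05,.35,.65,.95)]
from scipy.spatial import cKDTree
tree=cKDTree(S)
def links(q):
    yo,d1,a1,a2,a3,d4,L,yt=p
    Y=lambda a:R.from_euler('Y',a).as_matrix(); Z=R.from_euler('Z',q[0]).as_matrix()
    sh=Z@[a1,yo,d1]; el=sh+Z@[a2*np.sin(q[1]),0,a2*np.cos(q[1])]; R3=Z@Y(q[1]-q[2]); wr=el+R3@[d4,0,a3]
    R6=R3@R.from_euler('X',-q[3]).as_matrix()@Y(-q[4]); o=wr+R6@[0,yt,0]; fl=o+R6@[.12,0,0]
    pts=np.vstack([np.linspace(a,b,12) for a,b in ((sh,el),(el,wr),(wr,o),(o,fl))]); return pts,[el,wr,o]
def allik(g,T,nmax=3):
    t=np.array(g)+.005*T[:,2]; out=[]
    f=lambda q:np.r_[10*(fk(q,p)[0]-t),(fk(q,p)[1]@T.T-np.eye(3)).ravel()]
    for s in seeds:
        s=s.copy(); s[0]=np.arctan2(g[1],g[0])+.3; s[1]=.3; s[2]=-.4
        r=least_squares(f,s,bounds=(lo+.06,hi-.06),max_nfev=40)
        if r.cost<1e-6 and not any(np.abs(r.x-o).max()<.05 for o in out): out.append(r.x)
    return out
if __name__=='__main__':
    g=C+[0,0,.088]
    for off in (0,1):
      for th in (32,40,48):
        for al in range(-30,180,15):
            T=Rt(*np.radians([al,th])); T=T@np.diag([-1,-1,1]) if off else T
            c=np.array(clear(T,g))
            if min(c[0],c[2])<10 or c[1]<-15: continue
            for q in allik(g,T):
                L_,k=links(q); print('off',off,'th',th,'al',al,c,q,'link',tree.query(L_)[0].min()*1e3-60,'minz',L_[12:,2].min())
E
timeout 500 python3 ex.py
```

```text
off 0 th 32 al 15 [17.58 95.58 24.14] [ 0.01  0.7   0.09  0.13 -1.5   1.77] link 24.84744594263323 minz 0.3116926024955578
off 0 th 32 al 30 [17.07 95.07 20.68] [ 0.07  0.66 -0.04  0.24 -1.39  1.92] link 18.92859260335871 minz 0.31169260249527697
off 0 th 32 al 45 [17.86 95.86 21.36] [ 0.13  0.6  -0.19  0.35 -1.26  2.04] link 20.133900744752793 minz 0.31169260249527675
off 0 th 32 al 60 [19.9  97.9  26.15] [ 0.17  0.54 -0.34  0.47 -1.12  2.15] link 27.918952734641294 minz 0.31169260249527847
off 0 th 32 al 75 [20.16 98.16 32.58] [ 0.19  0.47 -0.51  0.62 -0.96  2.23] link 31.4058416484429 minz 0.31169260250615427
off 0 th 32 al 90 [19.37 97.37 24.8 ] [ 0.18  0.39 -0.69  0.82 -0.79  2.29] link 25.929609975859734 minz 0.31169260249529773
off 0 th 32 al 105 [17.58 95.58 20.87] [ 0.09  0.32 -0.85  1.12 -0.62  2.31] link 19.26548695158762 minz 0.31169260250296693
off 0 th 40 al 15 [ 27.05 113.63  57.35] [ 0.03  0.78  0.17  0.15 -1.64  1.76] link 54.001002982960685 minz 0.2900747482029458
off 0 th 40 al 30 [ 34.95 113.15  53.89] [ 0.1   0.73  0.02  0.27 -1.51  1.89] link 48.72148913228753 m
[... 2578 characters left out ...]
[ 0.04  0.87  0.25  0.17 -1.77 -1.38] link 83.39743141428647 minz 0.2644102134479903
off 1 th 48 al 30 [51.39  7.23 84.79] [ 0.11  0.81  0.08  0.3  -1.63 -1.27] link 78.57712067297228 minz 0.26441021344798893
off 1 th 48 al 45 [52.02  8.14 85.47] [ 0.18  0.74 -0.12  0.44 -1.46 -1.19] link 79.54890635851478 minz 0.26441021344798843
off 1 th 48 al 60 [53.63 10.53 90.26] [ 0.24  0.66 -0.33  0.59 -1.29 -1.15] link 86.134325029851 minz 0.26441021344798876
off 1 th 48 al 75 [53.83 10.74 96.71] [ 0.27  0.57 -0.55  0.8  -1.11 -1.15] link 91.11148318141375 minz 0.2644102134480574
off 1 th 48 al 90 [53.21  8.28 88.91] [ 0.24  0.48 -0.78  1.09 -0.95 -1.19] link 84.2984739361554 minz 0.26441021344798854
```

```bash
python3 go.py .46 .08 .36 200 0; cat > pk.py <<'E'
from ex import *
for n,g in dict(mount=(.5135,.0613,.035),die=(.6335,.0575,.03),pad=(.5148,.312,.03),plate=C+[0,0,.088],wp=C+[.064,.153,.088],hov=(.46,.08,.3)).items():
  for al in (45,60):
   for th in (35,):
     for q in allik(g,Rt(*np.radians([al,th]))): print(n,al,th,q,'minz',links(q)[0][12:,2].min(),tree.query(links(q)[0])[0].min()*1e3-60)
E
python3 pk.py
```

```text
t 3.25 q [ 0.82 -0.39 -0.8   0.57 -1.01 -3.01] TCP [ 0.46 -0.    0.33] grasp [ 0.46 -0.    0.33] F [-0.92 -0.18  0.54] w 0.0874 0.0
shift cm [ 1.24  7.68 -4.13] rot deg [-10.46  28.6  -39.23]
mount 45 35 [ 0.59  0.63 -0.22  0.12 -1.32  1.7 ] minz 0.25107530393077493 290.8664532650572
mount 60 35 [ 0.67  0.59 -0.34  0.23 -1.22  1.81] minz 0.2510753039307754 311.02932355400407
die 45 35 [ 0.5   0.78  0.07  0.16 -1.45  1.79] minz 0.24607530392886318 319.08332293823656
die 60 35 [ 0.56  0.74 -0.07  0.28 -1.32  1.91] minz 0.24607530392985744 333.05165186493537
pad 45 35 [ 0.85  0.79  0.15 -0.03 -1.55  1.52] minz 0.24607530388781218 448.6238763820513
pad 60 35 [ 0.92  0.76  0.06  0.07 -1.47  1.67] minz 0.24607530392649682 462.2695269892736
plate 45 35 [ 0.14  0.63 -0.17  0.37 -1.3   2.02] minz 0.3040753039307758 31.522732793761847
plate 60 35 [ 0.18  0.56 -0.34  0.5  -1.15  2.11] minz 0.3040753039307789 39.12820416973423
wp 45 35 [ 0.33  0.72  0.05  0.26 -1.46  1.93] minz 0.30407530393081317 195.16903163213368
wp 60 35 [ 0.38  0.66 -0.12  0.38 -1.32  2.05] minz 0.3040753039307709 204.39997487720836
hov 45 35 [ 0.66  0.33 -0.04  0.07 -1.81  1.69] minz 0.5160753039240528 314.7838814026382
hov 60 35 [ 0.75  0.28 -0.15  0.17 -1.73  1.85] minz 0.5160753039307775 339.08363104294585
```

View pics/w1.png

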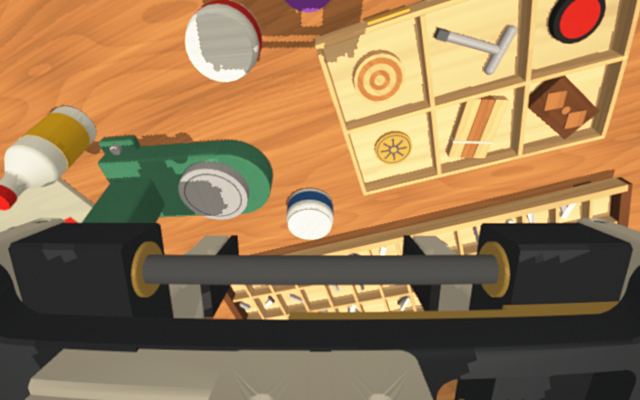

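move_arm([
  {"translation":[0.2,1.2,-0.7],"rot":[-1.5,4,-5.5],"hand":0},
  {"translation":[0.4,2.4,-1.4],"rot":[-3,8,-11],"hand":0},
  {"translation":[0.6,3.6,-2.1],"rot":[-4.5,12.3,-16.8],"hand":0},
  {"translation":[0.8,5,-2.8],"rot":[-6,16.4,-22.4],"hand":0},
  {"translation":[1,6,-3.5],"rot":[-7.5,20.5,-28],"hand":0},
  {"translation":[1.2,7.7,-4.1],"rot":[-9,24.6,-33.6],"hand":0},
  {"translation":[1.2,7.7,-4.1],"rot":[-10.5,28.6,-39.2],"hand":0},
  {"translation":[1.2,7.7,-4.1],"rot":[-10.5,28.6,-39.2],"hand":0},
])

```text
t: 3.92
eef_pos: [0.4623, 0.0809, 0.3532]
ee_rot: [3.14, -0.006, -2.787]
force: [0.5, 0.0, -0.5]
width: 0.0876
gripper_force: 0.0
```

move_arm([
  {"translation":[0,0,0],"rot":[0,0,-7],"hand":0},
  {"translation":[0,0,0],"rot":[0,0,-14],"hand":0},
  {"translation":[0,0,0],"rot":[0,0,-21],"hand":0},
  {"translation":[0,0,0],"rot":[0,0,-28],"hand":0},
  {"translation":[0,0,0],"rot":[0,0,-35],"hand":0},
  {"translation":[0,0,0],"rot":[0,0,-42],"hand":0},
  {"translation":[0,0,0],"rot":[0,0,-49],"hand":0},
  {"translation":[0,0,0],"rot":[0,0,-56],"hand":0},
])

```text
t: 4.58
eef_pos: [0.4602, 0.0796, 0.3538]
ee_rot: [-3.142, -0.001, -1.81]
force: [0.1, -0.2, 0.0]
width: 0.0876
gripper_force: 0.0
```

move_arm([
  {"translation":[0,0,0],"rot":[0,0,-7],"hand":0},
  {"translation":[0,0,0],"rot":[0,0,-14],"hand":0},
  {"translation":[0,0,0],"rot":[0,0,-21],"hand":0},
  {"translation":[0,0,0],"rot":[0,0,-28],"hand":0},
  {"translation":[0,0,0],"rot":[0,0,-35],"hand":0},
  {"translation":[0,0,0],"rot":[0,0,-42],"hand":0},
  {"translation":[0,0,0],"rot":[0,0,-49],"hand":0},
  {"translation":[0,0,0],"rot":[0,0,-56],"hand":0},
])

```text
t: 5.25
eef_pos: [0.4602, 0.0796, 0.3538]
ee_rot: [3.141, -0.0, -0.833]
force: [-0.0, 0.4, -0.3]
width: 0.0876
gripper_force: 0.0
```

move_arm([
  {"translation":[0,0,0],"rot":[0,0,-7],"hand":0},
  {"translation":[0,0,0],"rot":[0,0,-14],"hand":0},
  {"translation":[0,0,0],"rot":[0,0,-21],"hand":0},
  {"translation":[0,0,0],"rot":[0,0,-28],"hand":0},
  {"translation":[0,0,0],"rot":[0,0,-35],"hand":0},
  {"translation":[0,0,0],"rot":[0,0,-42],"hand":0},
  {"translation":[0,0,0],"rot":[0,0,-49],"hand":0},
  {"translation":[0,0,0],"rot":[0,0,-56],"hand":0},
])

```text
t: 5.92
eef_pos: [0.4602, 0.0796, 0.3538]
ee_rot: [3.141, 0.0, 0.144]
force: [0.0, 0.3, 0.9]
width: 0.0876
gripper_force: 0.0
```

```bash
python3 go.py .48 .08 .30 45 20
```

```text
t 5.9167 q [ 0.59 -0.06 -0.18  0.   -1.45  1.12] TCP [0.46 0.08 0.35] grasp [0.46 0.08 0.36] F [0.04 0.26 0.88] w 0.0876 0.0
shift cm [1.82 0.34 5.85] rot deg [ -6.39 -19.29 -36.35]
```

```bash
python3 go.py .56 .10 .26 45 35
```

```text
t 5.9167 q [ 0.59 -0.06 -0.18  0.   -1.45  1.12] TCP [0.46 0.08 0.35] grasp [0.46 0.08 0.36] F [0.04 0.26 0.88] w 0.0876 0.0
shift cm [ 9.94 -0.42  9.79] rot deg [-11.19 -33.76 -35.57]
```

move_arm([
  {"translation":[1.4,0,1.4],"rot":[-1.5,-4.6,-4.8],"hand":0},
  {"translation":[2.8,0,2.8],"rot":[-3,-9.2,-9.6],"hand":0},
  {"translation":[4.2,-0.1,4.2],"rot":[-4.5,-13.8,-14.5],"hand":0},
  {"translation":[5.6,-0.2,5.6],"rot":[-6,-18.4,-19.3],"hand":0},
  {"translation":[7,-0.3,7],"rot":[-7.5,-23,-24],"hand":0},
  {"translation":[8.4,-0.4,8.4],"rot":[-9,-27.5,-29],"hand":0},
  {"translation":[9.9,-0.4,9.8],"rot":[-10.2,-30.7,-32.3],"hand":0},
  {"translation":[9.9,-0.4,9.8],"rot":[-11.2,-33.8,-35.6],"hand":0},
])

```text
t: 6.58
eef_pos: [0.5585, 0.0974, 0.2507]
ee_rot: [-3.139, 0.621, 0.784]
force: [-1.0, -1.0, -1.5]
width: 0.0878
gripper_force: 0.0
```

```bash
cat > look.py <<'E'
from kin import *
import sys
def seg(im,P,xy,r=.05):
    near=np.hypot(P[...,0]-xy[0],P[...,1]-xy[1])<r
    return near
def wcloud(tag):
    p,W,f=cam('wrist'); im,d=arm.grab_frame('wrist')
    cv2.imwrite(f'pics/{tag}.png',im[...,::-1]); np.savez(f'{tag}.npz',im=im,d=d,W=W)
    v,u=np.mgrid[0:400,0:640]; x=(u-p['cx'])/f; y=(v-p['cy'])/f; a,b=x.copy(),y.copy()
    for _ in range(20):
        k=1+p['k1']*(a*a+b*b); a,b=x/k,y/k
    P=np.stack([a*d,b*d,d],-1)@W[:3,:3].T+W[:3,3]; P[d==0]=np.nan
    return p,W,f,im,P
def rays(p,W,f):
    v,u=np.mgrid[0:400,0:640]; x=(u-p['cx'])/f; y=(v-p['cy'])/f; a,b=x.copy(),y.copy()
    for _ in range(20):
        k=1+p['k1']*(a*a+b*b); a,b=x/k,y/k
    return np.stack([a,b,np.ones_like(a)],-1)@W[:3,:3].T
def plane(p,W,f,z):  # world xy of each pixel on plane z
    r=rays(p,W,f); s=(z-W[2,3])/r[...,2]; return W[:3,3]+r*s[...,None]
E
python3 - <<'E'
from look import *
np.set_printoptions(precision=4,suppress=True)
p,W,f,im,P=wcloud('w2')
hsv=cv2.cvtColor(im,cv2.COLOR_RGB2HSV)
for l in ['mount','brass_die','pad','case','plate','ram_foot']:
    for r in arm.pinpoint(l,'wrist')[:2]: print(l,round(r['p'],2),w(W,r['point']),w2pix(p,W,f,w(W,r['point'])))
for n,(x,y,zt) in dict(mount=(.5135,.0613,.024),die=(.6335,.0575,.014),pad=(.5148,.312,.020),floor=(.575,.0575,.006)).items():
    m=(np.hypot(P[...,0]-x,P[...,1]-y)<.02); print(n,m.sum(),'z',np.nanmedian(P[m][:,2]) if m.sum() else 0)
E
python3 go.py .51 .06 .15 45 35
```

```text
mount 0.87 [ 0.374   0.0102 -0.004 ] (np.float64(277.00739365988545), np.float64(175.02973631803997))
mount 0.86 [0.5094 0.0619 0.0057] (np.float64(313.3627824478654), np.float64(102.88825420029124))
brass_die 0.67 [0.6353 0.0576 0.0112] (np.float64(402.1259292284523), np.float64(32.0147363205632))
plate 0.83 [ 0.5881 -0.2353  0.0647] (np.float64(492.7905189592657), np.float64(218.65745066439223))
mount 782 z 0.024165176200476257
die 1250 z 0.014311547536463493
pad 0 z 0
floor 993 z 0.006468572560402952
t 6.9333 q [ 0.6   0.51  0.14  0.11 -1.8   1.75] TCP [0.56 0.1  0.26] grasp [0.56 0.1  0.26] F [0.82 0.11 0.42] w 0.0875 0.0
shift cm [ 1.21 -0.69 12.72] rot deg [-0.1  -0.15 -0.25]
```

View pics/w2.png

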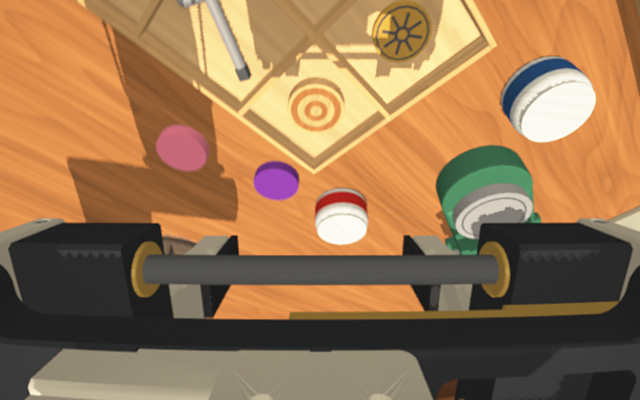

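```bash
python3 - <<'E'
from look import *
from m1 import cloud
np.set_printoptions(precision=4,suppress=True)
def ell(im,X,c,mask,name,rr=(.9,1.1)):
    # fit circle to outer contour of largest blob, on the top plane
    cs,_=cv2.findContours(mask.astype(np.uint8),cv2.RETR_EXTERNAL,cv2.CHAIN_APPROX_NONE)
    k=max(cs,key=len)[:,0]; pts=X[k[:,1],k[:,0],:2]
    f=lambda q:np.hypot(*(pts-q[:2]).T)-q[2]
    r=least_squares(f,[c[0],c[1],.03],loss='soft_l1',f_scale=.001); print(name,'centre',r.x,'rms',np.sqrt(np.mean(f(r.x)**2)),len(pts))
ps=dict(mount=(.5135,.0613,.024),die=(.6335,.0575,.014),pad=(.5148,.312,.020))
z=np.load('w2.npz'); pw,_,fw=cam('wrist'); src=[('w2',z['im'],pw,z['W'],fw)]
z=np.load('w1.npz')
for c in ('top','side'):
    p,W,f=cam(c); src.append((c,np.load(f'{c}0.npz')['im'],p,W,f))
for tag,im,p,W,f in src:
    hsv=cv2.cvtColor(im,cv2.COLOR_RGB2HSV).astype(int)
    for n,(x,y,zt) in ps.items():
        if tag=='w2' and n=='pad': continue
        X=plane(p,W,f,zt); near=np.hypot(X[...,0]-x,X[...,1]-y)<.045
        if n=='mount':  # rings: saturated orange
            m=near&(np.hypot(X[...,0]-x,X[...,1]-y)<.032)&(hsv[...,1]>130)
        if n=='die':
            m=near&(hsv[...,1]>110)&(hsv[...,0]>18)&(hsv[...,0]<32)&(np.hypot(X[...,0]-x,X[...,1]-y)<.04)
        if n=='pad': m=near&(hsv[...,1]>150)&((hsv[...,0]<8)|(hsv[...,0]>172))
        m=cv2.morphologyEx(m.astype(np.uint8),cv2.MORPH_CLOSE,np.ones((3,3)))
        if m.sum()>20: print('  mean',X[m>0][:,:2].mean(0)); ell(im,X,(x,y),m,tag+' '+n)
    # plate rim: grey
    X=plane(p,W,f,.065); near=np.hypot(X[...,0]-.587,X[...,1]+.2322)<.065
    m=near&(hsv[...,1]<60); m=cv2.morphologyEx(m.astype(np.uint8),cv2.MORPH_OPEN,np.ones((3,3))); print(m.sum()); ell(im,X,(.587,-.2322),m,tag+' plate')
E
```

```text
mean [0.5132 0.0615]
w2 mount centre [0.5122 0.0605 0.0293] rms 0.0003456449574808307 132
  mean [0.6348 0.0602]
w2 die centre [0.6344 0.0595 0.0293] rms 0.0022954878552521145 229
3188
w2 plate centre [ 0.5884 -0.2311  0.062 ] rms 0.004042013960834176 195
  mean [0.5126 0.0615]
top mount centre [0.5124 0.061  0.028 ] rms 0.0009088266861128882 50
  mean [0.6338 0.0571]
top die centre [0.6338 0.0571 0.0287] rms 0.0008220015695456297 50
  mean [0.5148 0.3121]
top pad centre [0.5149 0.3121 0.024 ] rms 0.0008812006953196086 42
962
top plate centre [ 0.5856 -0.2307  0.0549] rms 0.0028113499066027754 101
  mean [0.5132 0.0622]
side mount centre [0.5125 0.0609 0.0276] rms 0.0009573833151244139 52
  mean [0.5147 0.3121]
side pad centre [0.5149 0.3119 0.0234] rms 0.0007658644594123816 53
639
side plate centre [ 0.5843 -0.2274  0.0569] rms 0.001967085316285806 86
```

```bash
python3 go.py .5168 .0654 .09 45 35
```

```text
t 6.9333 q [ 0.6   0.51  0.14  0.11 -1.8   1.75] TCP [0.56 0.1  0.26] grasp [0.56 0.1  0.26] F [0.82 0.11 0.42] w 0.0875 0.0
shift cm [ 5.35 -0.6  17.15] rot deg [-0.1  -0.15 -0.25]
```

move_arm([
  {"translation":[1.1,-0.1,3.5],"rot":[0,0,0],"hand":0.12},
  {"translation":[2.2,-0.3,7],"rot":[0,0,0],"hand":0.12},
  {"translation":[3.3,-0.4,10.5],"rot":[0,0,0],"hand":0.12},
  {"translation":[4.4,-0.5,14],"rot":[0,-0.1,-0.2],"hand":0.12},
  {"translation":[5.35,-0.6,17.15],"rot":[-0.1,-0.15,-0.25],"hand":0.12},
  {"translation":[5.35,-0.6,17.15],"rot":[-0.1,-0.15,-0.25],"hand":0.12},
  {"translation":[5.35,-0.6,17.15],"rot":[-0.1,-0.15,-0.25],"hand":0.12},
])

```text
t: 7.52
eef_pos: [0.5139, 0.0628, 0.0858]
ee_rot: [-3.141, 0.615, 0.787]
force: [1.3, 0.0, 2.0]
width: 0.077
gripper_force: 0.0
```

```bash
python3 go.py .5168 .0654 .031 45 35; python3 - <<'E'
from look import *
im,d=arm.grab_frame('wrist'); cv2.imwrite('pics/w3.png',im[...,::-1])
E
```

```text
t 7.5167 q [ 0.59  0.58 -0.17  0.11 -1.43  1.72] TCP [0.51 0.06 0.09] grasp [0.52 0.06 0.09] F [1.3  0.01 1.97] w 0.077 0.0
shift cm [3.48 0.02 4.75] rot deg [-0.    0.23  0.08]
```

View pics/w3.png

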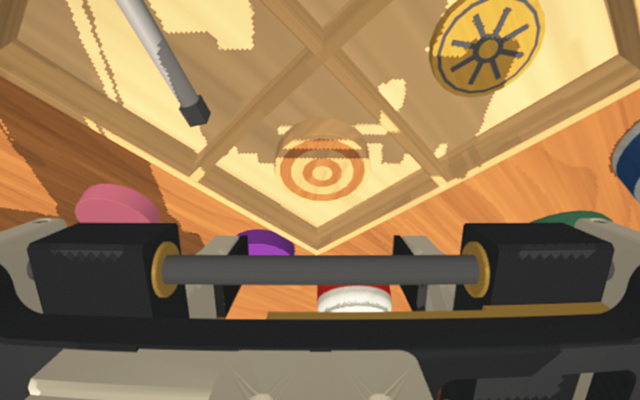

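The pale ringed disc at (322,171) is the mount, and it sits midway between the fingers. The pink and purple look-alikes at (117,205) and (262,243) are outside the case. I'm descending to grip it.

move_arm([
  {"translation":[0.9,0,1.2],"rot":[0,0.2,0],"hand":0.12},
  {"translation":[1.8,0,2.4],"rot":[0,0.2,0],"hand":0.12},
  {"translation":[2.7,0,3.6],"rot":[0,0.2,0],"hand":0.12},
  {"translation":[3.5,0,4.75],"rot":[0,0.2,0],"hand":0.12},
  {"translation":[3.5,0,4.75],"rot":[0,0.2,0],"hand":0.12},
  {"translation":[3.5,0,4.75],"rot":[0,0.2,0],"hand":0.35},
  {"translation":[3.5,0,4.75],"rot":[0,0.2,0],"hand":0.35},
  {"translation":[3.5,0,4.75],"rot":[0,0.2,0],"hand":0.35},
], squeeze=20)

```text
t: 8.23
eef_pos: [0.5157, 0.0647, 0.0268]
ee_rot: [-3.141, 0.609, 0.788]
force: [0.1, 0.1, -0.1]
width: 0.0624
gripper_force: 0.0
```

move_arm([
  {"translation":[0,0,0],"rot":[0,0,0],"hand":0.35},
  {"translation":[0,0,0],"rot":[0,0,0],"hand":0.35},
])

```text
t: 8.4
eef_pos: [0.5151, 0.0644, 0.0263]
ee_rot: [-3.14, 0.61, 0.788]
force: [0.3, -0.3, -0.6]
width: 0.0575
gripper_force: 0.0
```

```bash
sed -i 's/^    print(.t.,/    np.set_printoptions(precision=4,suppress=True)\n&/' go.py; python3 go.py .5168 .0654 .17 45 35
```

```text
t 8.4 q [ 0.5912  0.6436 -0.2099  0.1145 -1.3201  1.7043] TCP [0.5151 0.0644 0.0263] grasp [0.5171 0.0664 0.0303] F [ 0.2908 -0.32   -0.639 ] w 0.0575 0.0
shift cm [ -8.0811   0.0327 -11.3903] rot deg [ 0.0071 -0.0439  0.1254]
```

```bash
python3 - <<'E'
from look import *
im,d=arm.grab_frame('wrist'); im2,_=arm.grab_frame('side')
for r in arm.pinpoint('mount','side')[:4]:
    p,W,f=cam('side'); print(r['p'],w(W,r['point']))
c=cv2.resize(im2[140:340,180:430],(800,640))[:590]
c=cv2.resize(im2[150:330,190:430],(790,592))
p,W,f=cam('side'); s=arm.get_state(); T=RR(s['ee_rot']); 
tip=s['eef_pos']+.014*T[:,2]; print('tip px',w2pix(p,W,f,tip))
cv2.imwrite('pics/s1.png',c[...,::-1]); cv2.imwrite('pics/w4.png',im[...,::-1])
E
```

```text
0.96 [ 0.33  0.14 -0.01]
0.84 [ 0.37  0.01 -0.  ]
0.73 [0.52 0.06 0.  ]
0.56 [0.51 0.31 0.01]
tip px (np.float64(321.4892505362687), np.float64(246.79135219144575))
```

View pics/s1.png

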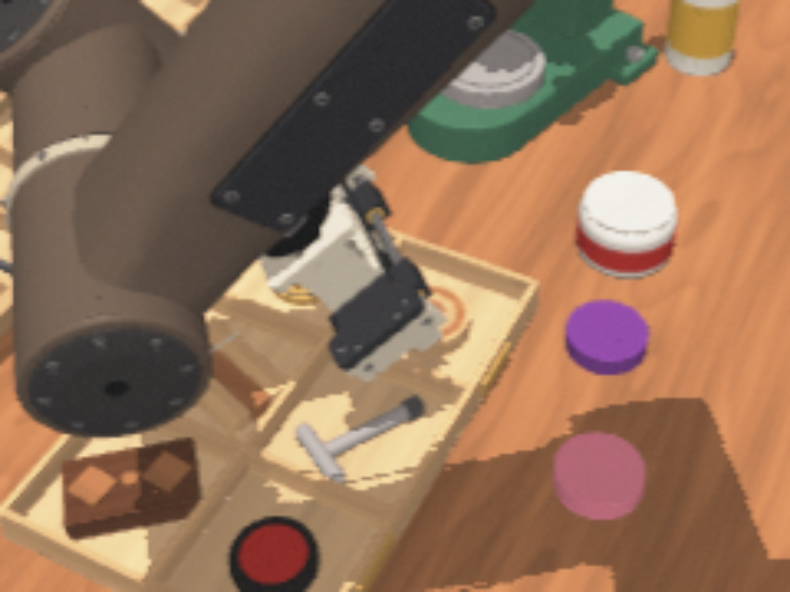

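View pics/w4.png

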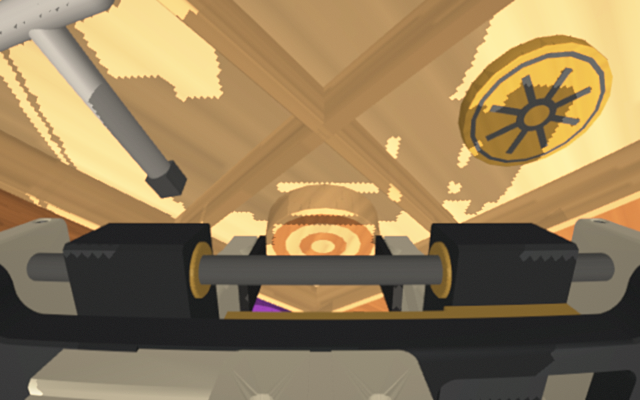

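```bash
python3 - <<'E'
from look import *
np.set_printoptions(precision=4,suppress=True)
p,W,f,im,P=wcloud('w5'); s=arm.get_state(); T=RR(s['ee_rot']); print(s['width'],s['gripper_force'],s['eef_pos'])
Tt=(P-s['eef_pos'])@T
for v in (215,225,235,245,290,300,308):
    print(v,[(u,np.round(1e3*Tt[v,u]).tolist(),np.round(1e3*P[v,u]).tolist(),im[v,u].tolist()) for u in (225,245,262,275,322,372,385,400,420)])
hsv=cv2.cvtColor(im,cv2.COLOR_RGB2HSV)
m=(P[...,2]>.021)&(P[...,2]<.027)&(np.hypot(P[...,0]-.513,P[...,1]-.061)<.04); print(m.sum(),P[m].min(0),P[m].max(0),P[m].mean(0))
E
```

```text
0.05670262234528876 0.0 [0.5148 0.0642 0.0258]
215 [(225, [25.0, -46.0, -25.0], [507.0, 121.0, 32.0], [173, 132, 83]), (245, [14.0, -46.0, 15.0], [484.0, 99.0, 6.0], [252, 229, 157]), (262, [14.0, -36.0, 14.0], [492.0, 92.0, 7.0], [171, 138, 91]), (275, [19.0, -25.0, -3.0], [509.0, 94.0, 18.0], [160, 123, 78]), (322, [22.0, 1.0, -12.0], [532.0, 81.0, 23.0], [179, 112, 62]), (372, [19.0, 28.0, -4.0], [547.0, 57.0, 18.0], [176, 135, 85]), (385, [14.0, 39.0, 14.0], [545.0, 39.0, 6.0], [175, 140, 94]), (400, [14.0, 48.0, 15.0], [551.0, 32.0, 5.0], [252, 230, 156]), (420, [25.0, 47.0, -24.0], [573.0, 55.0, 31.0], [183, 140, 89])]
225 [(225, [5.0, -61.0, 21.0], [466.0, 102.0, 6.0], [252, 230, 156]), (245, [6.0, -48.0, 21.0], [476.0, 93.0, 6.0], [253, 234, 161]), (262, [6.0, -37.0, 20.0], [484.0, 86.0, 6.0], [252, 230, 156]), (275, [15.0, -25.0, -8.0], [509.0, 94.0, 24.0], [255, 231, 145]), (322, [15.0, 1.0, -9.0], [527.0, 76.0, 24.0], [245, 199, 125]), (372, [15.0, 27.0, -8.0], [546.0, 57.0, 24.0], [242, 193, 121]), (385, [6.0, 40.0, 20.0], [539.0, 31.0, 6.0], [253, 234, 162]), (400, [6.0,
[... 2428 characters left out ...]
, 80.0, 83.0], [134, 126, 107])]
308 [(225, [7.0, -33.0, -75.0], [526.0, 122.0, 84.0], [131, 123, 105]), (245, [-4.0, -31.0, -58.0], [514.0, 107.0, 76.0], [41, 39, 38]), (262, [-85.0, -50.0, 69.0], [402.0, 22.0, 18.0], [160, 70, 183]), (275, [-85.0, -39.0, 71.0], [409.0, 14.0, 17.0], [103, 46, 120]), (322, [-72.0, 1.0, 50.0], [454.0, 1.0, 26.0], [161, 123, 79]), (372, [-109.0, 51.0, 108.0], [444.0, -79.0, -1.0], [208, 131, 72]), (385, [-109.0, 64.0, 108.0], [453.0, -89.0, -0.0], [220, 138, 75]), (400, [-4.0, 32.0, -58.0], [559.0, 63.0, 76.0], [96, 90, 80]), (420, [10.0, 32.0, -81.0], [576.0, 81.0, 86.0], [136, 129, 109])]
4760 [0.484 0.034 0.021] [0.5475 0.0955 0.0251] [0.5219 0.0707 0.0237]
```

```bash
python3 - <<'E'
from look import *
z=np.load('w5.npz'); p,_,f=cam('wrist'); s=arm.get_state(); T=RR(s['ee_rot'])
W=z['W']; r=rays(p,W,f); P=W[:3,3]+r*z['d'][...,None]; Tt=1e3*(P-s['eef_pos'])@T
for u in (250,256,260,264,268,380,384,390): print(u,[(v,np.round(Tt[v,u]).astype(int).tolist(),int(z['im'][v,u].sum()/3)) for v in range(228,252,3)])
m=(np.abs(np.abs(Tt[...,1])-38)<12)&(np.abs(Tt[...,0])<14)&(P[...,2]>.03); print(m.sum(),Tt[m].max(0),Tt[m].min(0))
E
```

```text
250 [(228, [3, -45, 22], 216), (231, [1, -46, 23], 216), (234, [-2, -46, 25], 215), (237, [12, -36, -19], 133), (240, [12, -35, -23], 136), (243, [12, -34, -28], 136), (246, [12, -33, -31], 130), (249, [10, -34, -31], 130)]
256 [(228, [3, -41, 22], 215), (231, [0, -42, 25], 216), (234, [-2, -42, 26], 217), (237, [12, -33, -18], 133), (240, [11, -33, -20], 108), (243, [10, -32, -23], 49), (246, [10, -31, -26], 26), (249, [10, -31, -30], 27)]
260 [(228, [3, -39, 22], 214), (231, [1, -39, 23], 216), (234, [-2, -40, 26], 216), (237, [11, -32, -15], 32), (240, [10, -31, -19], 28), (243, [10, -30, -22], 29), (246, [10, -30, -27], 28), (249, [10, -29, -30], 26)]
264 [(228, [3, -36, 22], 215), (231, [0, -37, 24], 216), (234, [-2, -37, 27], 211), (237, [10, -30, -14], 23), (240, [10, -29, -17], 22), (243, [9, -29, -19], 23), (246, [7, -29, -19], 22), (249, [6, -29, -19], 20)]
268 [(228, [12, -29, -4], 111), (231, [10, -29, -4], 129), (234, [8, -30, -3], 133), (237, [6, -30, -2], 136), (240, [3, -30, 0], 136), (243, [0, -31, 2], 135), (246, [-2, -31, 4], 207), (249, [-4, -31, 5], 209)]
380 [(228, [3, 38, 21], 209), (231, [9, 33, -2], 193), (234, [-2, 39, 26], 181), (237, [11, 31, -15], 27), (240, [11, 30, -20], 26), (243, [10, 29, -23], 30), (246, [11, 28, -28], 28), (249, [10, 28, -30], 24)]
384 [(228, [3, 40, 23], 215), (231, [1, 41, 24], 215), (234, [-2, 41, 25], 214), (237, [12, 32, -18], 137), (240, [11, 32, -20], 103), (243, [11, 31, -24], 36), (246, [10, 30, -27], 30), (249, [10, 30, -30], 26)]
390 [(228, [3, 44, 22], 215), (231, [0, 45, 24], 216), (234, [-2, 45, 26], 216), (237, [12, 35, -18], 132), (240, [12, 34, -23], 137), (243, [12, 33, -28], 136), (246, [11, 33, -30], 129), (249, [10, 32, -31], 127)]
5017 [ 13.99  49.99 -10.  ] [  -9.63  -45.82 -102.65]
```

```bash
python3 - <<'E'
from look import *
for tag in ('w2',):
    z=np.load(tag+'.npz'); p,_,f=cam('wrist'); W=z['W']; Tc=np.array(p['tool_from_camera']); r=rays(p,np.vstack([np.c_[np.eye(3),[0,0,0]],[0,0,0,1]]),f)
    Q=1e3*((r*z['d'][...,None])@Tc[:3,:3].T+Tc[:3,3])
    for lo_,hi_ in ((160,260),(400,480)):
        sub=Q[200:320,lo_:hi_]; m=(np.abs(sub[...,0])<16)&(np.abs(sub[...,1])>30)&(np.abs(sub[...,1])<70)&(sub[...,2]<40)
        q=sub[m]; print(tag,len(q),'max z rows',q[np.argsort(-q[:,2])][:60:8].round(0).tolist(), 'y',q[:,1].min(),q[:,1].max())
E
```

```text
w2 2748 max z rows [[3.0, -45.0, -10.0], [4.0, -44.0, -12.0], [11.0, -47.0, -12.0], [10.0, -47.0, -13.0], [10.0, -44.0, -13.0], [0.0, -44.0, -14.0], [10.0, -47.0, -14.0], [5.0, -45.0, -15.0]] y -60.71881888447568 -43.633634393708256
w2 2355 max z rows [[3.0, 44.0, -10.0], [10.0, 43.0, -12.0], [2.0, 43.0, -12.0], [10.0, 47.0, -12.0], [8.0, 43.0, -13.0], [11.0, 43.0, -14.0], [1.0, 43.0, -14.0], [2.0, 44.0, -15.0]] y 42.391474304931876 59.8684928874209
```

The depth picture shows the fingertips about 12 mm *behind* the reported TCP, where the text puts them 14 mm ahead. That explains why the fingers closed above the disc. I'll use the measured tip, which puts the grasp point 31 mm behind the TCP.

```bash
sed -i 's/\.005\*/.031*/g' go.py; python3 go.py .5168 .0654 .045 45 35;python3 go.py .5168 .0654 .031 45 35
```

```text
t 8.6 q [ 0.5912  0.6444 -0.2103  0.1145 -1.3198  1.7043] TCP [0.5148 0.0642 0.0258] grasp [0.5274 0.0768 0.0512] F [ 0.2217  0.1738 -0.5887] w 0.0567 0.0
shift cm [-0.9179  0.0543  1.3979] rot deg [-0.0019  0.0097  0.1329]
t 8.6 q [ 0.5912  0.6444 -0.2103  0.1145 -1.3198  1.7043] TCP [0.5148 0.0642 0.0258] grasp [0.5274 0.0768 0.0512] F [ 0.2217  0.1738 -0.5887] w 0.0567 0.0
shift cm [-0.1147  0.0562  2.5446] rot deg [-0.0019  0.0097  0.1329]
```

move_arm([
  {"translation":[0,0,0],"rot":[0,0,0],"hand":0.12},
  {"translation":[0,0,0],"rot":[0,0,0],"hand":0.12},
  {"translation":[-0.5,0,0.5],"rot":[0,0,0],"hand":0.12},
  {"translation":[-0.9,0.05,1.4],"rot":[0,0,0.1],"hand":0.12},
  {"translation":[-0.9,0.05,1.4],"rot":[0,0,0.1],"hand":0.12},
  {"translation":[-0.5,0.05,2],"rot":[0,0,0.1],"hand":0.12},
  {"translation":[-0.1,0.05,2.55],"rot":[0,0,0.1],"hand":0.12},
  {"translation":[-0.1,0.05,2.55],"rot":[0,0,0.1],"hand":0.12},
])

```text
t: 9.27
eef_pos: [0.5035, 0.0526, 0.0039]
ee_rot: [-3.14, 0.613, 0.786]
force: [-0.5, -0.6, -0.6]
width: 0.077
gripper_force: 0.0
```

move_arm([
  {"translation":[0,0,0],"rot":[0,0,0],"hand":0.35},
  {"translation":[0,0,0],"rot":[0,0,0],"hand":0.35},
  {"translation":[0,0,0],"rot":[0,0,0],"hand":0.35},
  {"translation":[0,0,0],"rot":[0,0,0],"hand":0.35},
], squeeze=20)

```text
t: 9.6
eef_pos: [0.5044, 0.0531, 0.0054]
ee_rot: [-3.141, 0.611, 0.786]
force: [-0.6, 0.6, 0.2]
width: 0.0669
gripper_force: 20.0
```

```bash
python3 go.py .5168 .0654 .171 45 35
```

```text
t 9.6 q [ 0.5859  0.6539 -0.2567  0.1196 -1.2636  1.6993] TCP [0.5044 0.0531 0.0054] grasp [0.517  0.0657 0.0308] F [-0.5674  0.608   0.1705] w 0.0669 19.99990850687027
shift cm [ -8.0658   0.0028 -11.4644] rot deg [ 0.0027 -0.0067  0.0377]
```

```bash
cat > legs.py <<'E'
import sys
from go import *
# legs.py x y z ... : list of grasp waypoints; prints shifts from current pose
a=np.array([float(v) for v in sys.argv[1:]]).reshape(-1,3)
s=arm.get_state(); R0=RR(s['ee_rot']); T=Rt(*np.radians([45,35]))
np.set_printoptions(precision=2,suppress=True)
print('t',round(s['t'],2),'grasp',np.round(s['eef_pos']-.031*R0[:,2],4),'F',s['force'],'w',round(s['width'],4),round(s['gripper_force'],1),'rot',np.degrees(R.from_matrix(R0.T@T).as_rotvec()))
for g in a: print(g,'->',100*R0.T@(g+.031*T[:,2]-s['eef_pos']))
E
python3 legs.py .517 .0657 .07 .517 .0657 .11  .53 .05 .15  .551 .021 .165 .572 -.008 .165 .593 -.037 .155 .613 -.066 .135 .633 -.09 .115
```

```text
t 9.6 grasp [0.52 0.07 0.03] F [-0.57  0.61  0.17] w 0.0669 20.0 rot [ 0.   -0.01  0.04]
[0.52 0.07 0.07] -> [-2.24 -0.   -3.21]
[0.52 0.07 0.11] -> [-4.54 -0.   -6.49]
[0.53 0.05 0.15] -> [-6.99  2.03 -9.65]
[0.55 0.02 0.17] -> [ -8.32   5.56 -10.56]
[ 0.57 -0.01  0.17] -> [ -8.78   9.1  -10.23]
[ 0.59 -0.04  0.15] -> [-8.67 12.63 -9.09]
[ 0.61 -0.07  0.14] -> [-8.05 16.1  -7.09]
[ 0.63 -0.09  0.12] -> [-7.14 19.21 -5.29]
```

move_arm([
  {"translation":[-1.2,0,-1.6],"rot":[0,0,0],"hand":0.35},
  {"translation":[-2.8,0,-4],"rot":[0,0,0],"hand":0.35},
  {"translation":[-4.6,0,-6.5],"rot":[0,0,0],"hand":0.35},
  {"translation":[-7,2,-9.6],"rot":[0,0,0],"hand":0.35},
  {"translation":[-8.3,5.5,-10.5],"rot":[0,0,0],"hand":0.35},
  {"translation":[-8.8,9,-10.2],"rot":[0,0,0],"hand":0.35},
  {"translation":[-8.7,12.6,-9.1],"rot":[0,0,0],"hand":0.35},
  {"translation":[-8.1,15,-8],"rot":[0,0,0],"hand":0.35},
])

```text
t: 10.27
eef_pos: [0.5978, -0.0697, 0.1188]
ee_rot: [3.14, 0.608, 0.784]
force: [0.3, 0.3, -0.5]
width: 0.0673
gripper_force: 20.0
```

```bash
python3 legs.py .633 -.09 .115 .623 -.124 .106 .613 -.157 .10 .603 -.19 .098 .595 -.215 .098 .5914 -.2275 .097; python3 - <<'E'
from look import *
im,_=arm.grab_frame('side'); cv2.imwrite('pics/s2.png',im[80:340,180:520][...,::-1].repeat(2,0).repeat(2,1))
E
```

```text
t 10.27 grasp [ 0.61 -0.06  0.14] F [ 0.34  0.34 -0.47] w 0.0673 20.0 rot [ 0.06 -0.18 -0.06]
[ 0.63 -0.09  0.12] -> [1.08 3.92 2.81]
[ 0.62 -0.12  0.11] -> [-0.96  5.62  5.33]
[ 0.61 -0.16  0.1 ] -> [-3.11  7.24  7.56]
[ 0.6  -0.19  0.1 ] -> [-5.49  8.87  9.46]
[ 0.59 -0.21  0.1 ] -> [-7.41 10.07 10.79]
[ 0.59 -0.23  0.1 ] -> [-8.28 10.7  11.53]
```

View pics/s2.png

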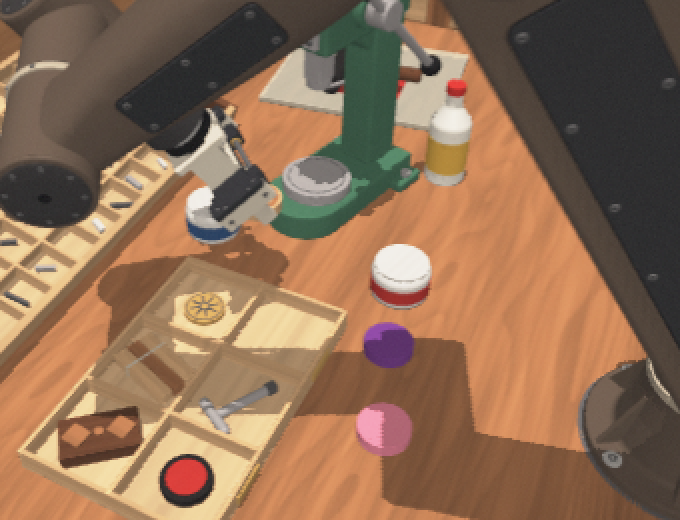

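The case compartment is empty and the mount is held level in front of the throat. Next I'm re-reading the settled pose before going in.

```bash
python3 legs.py .628 -.09 .115 .623 -.124 .106 .613 -.157 .10 .603 -.19 .098 .595 -.215 .098 .5914 -.2275 .097
```

```text
t 10.32 grasp [ 0.61 -0.06  0.14] F [ 2.22 -0.48 -1.79] w 0.0672 20.0 rot [-0.13  0.05 -0.12]
[ 0.63 -0.09  0.12] -> [0.74 3.4  2.57]
[ 0.62 -0.12  0.11] -> [-1.    5.46  4.89]
[ 0.61 -0.16  0.1 ] -> [-3.14  7.1   7.12]
[ 0.6  -0.19  0.1 ] -> [-5.51  8.73  9.03]
[ 0.59 -0.21  0.1 ] -> [-7.42  9.94 10.37]
[ 0.59 -0.23  0.1 ] -> [-8.29 10.57 11.1 ]
```

move_arm([
  {"translation":[0.7,3.4,2.5],"rot":[0,0,0],"hand":0.35},
  {"translation":[-1,5.4,4.8],"rot":[0,0,0],"hand":0.35},
  {"translation":[-3.1,7.1,7],"rot":[0,0,0],"hand":0.35},
  {"translation":[-5.5,8.7,9],"rot":[0,0,0],"hand":0.35},
  {"translation":[-7.4,9.9,10.3],"rot":[0,0,0],"hand":0.35},
  {"translation":[-8.3,10.5,11],"rot":[0,0,0],"hand":0.35},
  {"translation":[-8.3,10.5,11],"rot":[0,0,0],"hand":0.35},
  {"translation":[-8.3,10.5,11],"rot":[0,0,0],"hand":0.35},
])

```text
t: 10.98
eef_pos: [0.5774, -0.2349, 0.075]
ee_rot: [-3.142, 0.611, 0.785]
force: [0.9, -0.3, -0.4]
width: 0.0674
gripper_force: 20.0
```

```bash
python3 - <<'E'
from look import *
np.set_printoptions(precision=4,suppress=True)
p,W,f,im,P=wcloud('w6')
s=arm.get_state(); print(s['t'],s['force'],s['eef_pos'],s['ee_rot'])
for l in ['plate','ram_foot','mount']:
    for r in arm.pinpoint(l,'wrist')[:1]: print(l,r['p'],w(W,r['point']))
E
python3 legs.py .5914 -.2275 .0895
```

```text
11.0333 [ 0.1032 -0.0379 -0.5239] [ 0.578  -0.2341  0.075 ] [3.1414 0.6105 0.7857]
mount 0.8 [ 0.5801 -0.2243  0.0769]
t 11.18 grasp [ 0.59 -0.22  0.1 ] F [-0.48 -0.33  0.53] w 0.0674 20.0 rot [ 0.06 -0.01  0.09]
[ 0.59 -0.23  0.09] -> [0.26 0.5  1.13]
```

move_arm([
  {"translation":[-0.1,0.5,0.3],"rot":[0,0,0.1],"hand":0.35},
  {"translation":[0.05,0.5,0.7],"rot":[0,0,0.1],"hand":0.35},
  {"translation":[0.1,0.5,0.9],"rot":[0,0,0.1],"hand":0.35},
  {"translation":[0.2,0.5,1.0],"rot":[0,0,0.1],"hand":0.35},
  {"translation":[0.23,0.5,1.08],"rot":[0,0,0.1],"hand":0.35},
  {"translation":[0.23,0.5,1.08],"rot":[0,0,0.1],"hand":0.35},
])

```text
t: 11.68
eef_pos: [0.5779, -0.241, 0.0644]
ee_rot: [3.141, 0.612, 0.784]
force: [-0.1, -0.8, 1.0]
width: 0.0675
gripper_force: 20.0
```

```bash
python3 legs.py .5914 -.2275 .0895|sed 's/rot.*//' ; python3 -c "
from go import *
s=arm.get_state();R0=RR(s['ee_rot']);print((1e3*(s['eef_pos']-.031*R0[:,2])).round(1).tolist(),s['force'].round(2))"
```

```text
t 11.68 grasp [ 0.59 -0.23  0.09] F [-0.06 -0.83  0.97] w 0.0675 20.0 
[ 0.59 -0.23  0.09] -> [ 0.13 -0.   -0.05]
[590.5, -228.5, 89.8] [-0.06 -0.83  0.97]
```

move_arm([
  {"translation":[0.03,0,0.05],"rot":[0,0,0],"hand":0.35},
  {"translation":[0.03,0,0.05],"rot":[0,0,0],"hand":0.35},
  {"translation":[0.03,0,0.05],"rot":[0,0,0],"hand":0.14},
  {"translation":[0.03,0,0.05],"rot":[0,0,0],"hand":0.14},
  {"translation":[0.03,0,0.05],"rot":[0,0,0],"hand":0.14},
  {"translation":[0.03,0,-1],"rot":[0,0,0],"hand":0.14},
  {"translation":[0.03,0,-3],"rot":[0,0,0],"hand":0.14},
  {"translation":[0.03,0,-5],"rot":[0,0,0],"hand":0.14},
])

```text
t: 12.35
eef_pos: [0.5984, -0.2205, 0.1062]
ee_rot: [-3.141, 0.612, 0.784]
force: [0.6, 0.9, -0.1]
width: 0.0756
gripper_force: 0.0
```

```bash
python3 legs.py .64 -.10 .16 .638 .0617 .12 .638 .0617 .065; python3 - <<'E'
from look import *
np.set_printoptions(precision=4,suppress=True)
p,W,f,im,P=wcloud('w7')
for r in arm.pinpoint('mount','wrist')[:2]: print('mount',r['p'],w(W,r['point']))
m=(np.hypot(P[...,0]-.587,P[...,1]+.232)<.05)&(np.abs(P[...,2]-.083)<.004); q=P[m]; print(len(q),q.mean(0),q.min(0),q.max(0))
E
```

```text
t 12.35 grasp [ 0.61 -0.21  0.13] F [ 0.64  0.86 -0.12] w 0.0756 0.0 rot [-0.05  0.07 -0.06]
[ 0.64 -0.1   0.16] -> [ 6.28 -5.59 -7.88]
[0.64 0.06 0.12] -> [ 17.81 -17.18 -11.09]
[0.64 0.06 0.07] -> [ 20.97 -17.18  -6.59]
mount 0.97 [ 0.5865 -0.2286  0.068 ]
5274 [ 0.5906 -0.2283  0.0827] [ 0.5528 -0.266   0.079 ] [ 0.6204 -0.1982  0.0843]
```

move_arm([
  {"translation":[1.5,-1.4,-2.5],"rot":[0,0,0],"hand":0.14},
  {"translation":[4,-3.6,-5.5],"rot":[0,0,0],"hand":0.14},
  {"translation":[6.3,-5.6,-7.9],"rot":[0,0,0],"hand":0.14},
  {"translation":[8.9,-8.4,-8.7],"rot":[0,0,0],"hand":0.14},
  {"translation":[11.5,-11.2,-9.5],"rot":[0,0,0],"hand":0.14},
  {"translation":[14,-14,-10.2],"rot":[0,0,0],"hand":0.14},
  {"translation":[16.5,-16,-10.8],"rot":[0,0,0],"hand":0.14},
  {"translation":[17.8,-17.2,-11.1],"rot":[0,0,0],"hand":0.14},
])

```text
t: 13.12
eef_pos: [0.6251, 0.0528, 0.093]
ee_rot: [3.142, 0.611, 0.787]
force: [-0.1, -0.9, -0.2]
width: 0.0758
gripper_force: 0.0
```

```bash
cat > fitd.py <<'E'
from look import *
np.set_printoptions(precision=4,suppress=True)
def fitc(X,m,c,name,r0=None):
    cs,_=cv2.findContours(m.astype(np.uint8),cv2.RETR_EXTERNAL,cv2.CHAIN_APPROX_NONE)
    k=max(cs,key=len)[:,0]; pts=X[k[:,1],k[:,0],:2]
    g=(lambda q:np.hypot(*(pts-q[:2]).T)-q[2]) if r0 is None else (lambda q:np.hypot(*(pts-q[:2]).T)-r0)
    r=least_squares(g,[c[0],c[1],.03][:3 if r0 is None else 2],loss='soft_l1',f_scale=.0007); print(name,r.x,'rms',np.sqrt(np.mean(g(r.x)**2)),len(pts))
    return r.x
E
python3 - <<'E'
from fitd import *
p,W,f,im,P=wcloud('w8'); hsv=cv2.cvtColor(im,cv2.COLOR_RGB2HSV)
X=plane(p,W,f,.014); D=np.hypot(X[...,0]-.634,X[...,1]-.058); m=(D<.045)&(P[...,2]>.0115)&(P[...,2]<.0165)
m=cv2.morphologyEx(m.astype(np.uint8),cv2.MORPH_OPEN,np.ones((3,3))); fitc(X,m,(.634,.058),'die depth'); 
k=(D<.02)&(hsv[...,2]<130); print('dark star mean',X[k][:,:2].mean(0),k.sum(), 'z',np.nanmedian(P[m>0][:,2]))
k=X[m>0]; print('ang',[ (round(np.degrees(np.arctan2(*(v-np.array([.634,.058]))[::-1]))))for v in k[::400,:2]])
# mount on plate, w7
z=np.load('w7.npz'); W=z['W']; r=rays(p,W,f); P=W[:3,3]+r*z['d'][...,None]; X=plane(p,W,f,.083); hsv=cv2.cvtColor(z['im'],cv2.COLOR_RGB2HSV)
D=np.hypot(X[...,0]-.5866,X[...,1]+.232); m=(D<.033)&(hsv[...,1]>140)&(P[...,2]<.088); m=cv2.morphologyEx(m.astype(np.uint8),cv2.MORPH_CLOSE,np.ones((3,3))); fitc(X,m,(.5866,-.232),'mount rings'); cv2.imwrite('pics/w7c.png',z['im'][...,::-1])
im,_=arm.grab_frame('top'); p,W,f=cam('top'); hsv=cv2.cvtColor(im,cv2.COLOR_RGB2HSV)
X=plane(p,W,f,.083); D=np.hypot(X[...,0]-.5866,X[...,1]+.232); m=(D<.045)&(hsv[...,0]<28)&(hsv[...,1]>60)&(hsv[...,2]>90); print(m.sum()); fitc(X,m,(.5866,-.232),'top mount',.034)
im,_=arm.grab_frame('side'); p,W,f=cam('side'); hsv=cv2.cvtColor(im,cv2.COLOR_RGB2HSV)
X=plane(p,W,f,.083); D=np.hypot(X[...,0]-.5866,X[...,1]+.232); m=(D<.033)&(hsv[...,1]>130)&(hsv[...,0]<28); print(m.sum()); fitc(X,m,(.5866,-.232),'side rings')
E
python3 legs.py .638 .0617 .05 .638 .0617 .03 .638 .0617 .028
```

```text
die depth [0.6357 0.0582 0.0294] rms 0.0003747972902737918 224
dark star mean [0.636  0.0608] 427 z 0.014086516349311101
ang [52, 11, 92, 47, 33, 76, 127, 142, 155, -150, -143, -128]
mount rings [ 0.5861 -0.233   0.0282] rms 0.0037809824228084293 305
391
top mount [ 0.5834 -0.2313] rms 0.0011083146661142612 61
40
side rings [ 0.585  -0.2332  0.0263] rms 0.0012893222477340907 23
t 13.27 grasp [0.64 0.06 0.12] F [-0.51 -0.75  0.14] w 0.0756 0.0 rot [0.04 0.08 0.05]
[0.64 0.06 0.05] -> [3.9  0.12 5.66]
[0.64 0.06 0.03] -> [5.05 0.12 7.3 ]
[0.64 0.06 0.03] -> [5.17 0.12 7.46]
```

move_arm([
  {"translation":[2,0.17,2.8],"rot":[0,0.1,0],"hand":0.14},
  {"translation":[4,0.17,5.6],"rot":[0,0.1,0],"hand":0.14},
  {"translation":[4.6,0.17,6.5],"rot":[0,0.1,0],"hand":0.14},
  {"translation":[5.0,0.17,7.0],"rot":[0,0.1,0],"hand":0.14},
  {"translation":[5.21,0.17,7.3],"rot":[0,0.1,0],"hand":0.14},
  {"translation":[5.21,0.17,7.3],"rot":[0,0.1,0],"hand":0.14},
  {"translation":[5.21,0.17,7.3],"rot":[0,0.1,0],"hand":0.14},
])

```text
t: 13.85
eef_pos: [0.628, 0.0484, 0.0059]
ee_rot: [3.14, 0.608, 0.783]
force: [-0.4, -0.0, 0.6]
width: 0.0753
gripper_force: 0.0
```

```bash
sed -i "s/np.round(s\['eef_pos'\]-.031\*R0\[:,2\],4)/(1e3*(s['eef_pos']-.031*R0[:,2])).round(1).tolist()/" legs.py; python3 legs.py .6392 .0622 .028; python3 - <<'E'
from fitd import *
p,W,f,im,P=wcloud('w9'); s=arm.get_state(); Tt=1e3*(P-s['eef_pos'])@RR(s['ee_rot'])
m=(np.abs(np.abs(Tt[...,1])-44)<7)&(np.abs(Tt[...,0])<14)&(Tt[...,2]>-40)&(P[...,2]>.009)&(Tt[...,2]<-5); q=np.c_[Tt[m],1e3*P[m][:,2]]; q=q[np.argsort(q[:,3])]; print(q[:40:5])
m=(P[...,2]>.012)&(P[...,2]<.017)&(np.hypot(P[...,0]-.635,P[...,1]-.058)<.04); q=Tt[m]; print('die y range',q[:,1].min(),q[:,1].max())
E
```

```text
t 13.85 grasp [640.5, 60.9, 31.3] F [-0.42 -0.03  0.59] w 0.0753 0.0 rot [ 0.04 -0.19 -0.1 ]
[0.64 0.06 0.03] -> [ 0.18 -0.19  0.27]
[[ 10.2225  39.9885 -10.7689   9.0455]
 [ 10.4022 -39.0055 -11.5223   9.4326]
 [  8.6257 -38.1008 -11.2551  10.2281]
 [ 10.2472 -39.2894 -12.6549  10.4507]
 [  8.0853 -38.1179 -11.3183  10.5883]
 [  6.7856 -38.2902 -10.8689  10.9604]
 [ 10.7195 -39.4859 -13.9747  11.2648]
 [ 10.0829 -38.0045 -13.7251  11.4253]]
die y range -40.98376889587953 37.82587216591854
```

move_arm([
  {"translation":[0.05,-0.15,0.08],"rot":[0,-0.2,-0.1],"hand":0.14},
  {"translation":[0.11,-0.15,0.16],"rot":[0,-0.2,-0.1],"hand":0.14},
  {"translation":[0.13,-0.15,0.18],"rot":[0,-0.2,-0.1],"hand":0.14},
  {"translation":[0.13,-0.15,0.18],"rot":[0,-0.2,-0.1],"hand":0.45},
  {"translation":[0.13,-0.15,0.18],"rot":[0,-0.2,-0.1],"hand":0.45},
  {"translation":[0.13,-0.15,0.18],"rot":[0,-0.2,-0.1],"hand":0.45},
  {"translation":[0.13,-0.15,0.18],"rot":[0,-0.2,-0.1],"hand":0.45},
  {"translation":[0.13,-0.15,0.18],"rot":[0,-0.2,-0.1],"hand":0.45},
], squeeze=40)

```text
t: 14.57
eef_pos: [0.6262, 0.0494, 0.0024]
ee_rot: [-3.141, 0.613, 0.786]
force: [0.2, -0.2, 3.7]
width: 0.0583
gripper_force: 40.3
```

```bash
python3 legs.py .639 .0617 .035 .639 .0617 .060
```

```text
t 14.57 grasp [638.8, 62.1, 27.8] F [ 0.24 -0.18  3.66] w 0.0583 40.3 rot [0.01 0.11 0.03]
[0.64 0.06 0.04] -> [-0.42  0.04 -0.58]
[0.64 0.06 0.06] -> [-1.85  0.04 -2.63]
```

move_arm([
  {"translation":[-0.2,0,-0.3],"rot":[0,0,0],"hand":0.45},
  {"translation":[-0.8,0,-1.2],"rot":[0,0,0],"hand":0.45},
  {"translation":[-1.9,0,-2.7],"rot":[0,0,0],"hand":0.45},
  {"translation":[-3,0,-4.3],"rot":[0,0,0],"hand":0.45},
  {"translation":[-3,0,-4.3],"rot":[0,0,0],"hand":0.45},
  {"translation":[-3,0,-4.3],"rot":[0,0,0],"hand":0.45},
])

```text
t: 15.07
eef_pos: [0.6269, 0.0501, 0.0558]
ee_rot: [3.141, 0.61, 0.786]
force: [0.5, 0.1, -2.4]
width: 0.0581
gripper_force: 40.0
```

```bash
cat > tilt.py <<'E'
from fitd import *
import sys
dx,dy=float(sys.argv[2]),float(sys.argv[3])
p,W,f,im,P=wcloud(sys.argv[1]); s=arm.get_state(); R0=RR(s['ee_rot']); g=s['eef_pos']-.031*R0[:,2]
zt=g[2]-float(sys.argv[4]); r=float(sys.argv[5])
m=(np.hypot(P[...,0]-g[0]+dx,P[...,1]-g[1]+dy)<r)&(np.abs(P[...,2]-zt)<.006); q=P[m]
A=np.c_[q[:,:2]-q[:,:2].mean(0),np.ones(len(q))]; k,res,*_=np.linalg.lstsq(A,q[:,2],rcond=None); print('n',len(q),'slopes',k[:2],'z',k[2],'expected',zt,'grasp',g,'F',s['force'],s['width'])
X=plane(p,W,f,k[2]); mm=cv2.morphologyEx(m.astype(np.uint8),cv2.MORPH_OPEN,np.ones((3,3))); c=fitc(X,mm,g[:2]-[dx,dy],'top'); print('centre-grasp',c[:2]-g[:2])
E
python3 tilt.py w10 .0042 .0042 .0138 .035; python3 legs.py .639 .05 .13 .638 .02 .16 .637 -.02 .16 .636 -.06 .145 .63 -.095 .13
```

```text
n 5222 slopes [-0.0727 -0.0723] z 0.06669987316639563 expected 0.06633948092011938 grasp [0.6387 0.0624 0.0801] F [-0.6832 -0.0914 -2.3367] 0.058129162842105904
top [0.6431 0.0666 0.0261] rms 0.0052025505577737875 330
centre-grasp [0.0044 0.0042]
t 15.12 grasp [638.7, 62.4, 80.1] F [-0.68 -0.09 -2.34] w 0.0581 40.0 rot [-0.03  0.04  0.02]
[0.64 0.05 0.13] -> [-3.56  0.9  -3.59]
[0.64 0.02 0.16] -> [-7.08  2.95 -4.79]
[ 0.64 -0.02  0.16] -> [-9.46  5.71 -3.13]
[ 0.64 -0.06  0.14] -> [-10.97   8.46  -0.23]
[ 0.63 -0.1   0.13] -> [-12.48  10.52   2.66]
```

```bash
cat > tilt2.py <<'E'
from fitd import *
import sys
def an(tag,c,z,sel,r=.027):
    zf=np.load(tag+'.npz'); p,_,f=cam('wrist'); W=zf['W']; P=W[:3,3]+rays(p,W,f)*zf['d'][...,None]; hsv=cv2.cvtColor(zf['im'],cv2.COLOR_RGB2HSV).astype(int)
    m=(np.hypot(P[...,0]-c[0],P[...,1]-c[1])<r)&(np.abs(P[...,2]-z)<.008)&sel(hsv)
    q=P[m]; k=None
    for _ in range(5):
        A=np.c_[q[:,:2]-c,np.ones(len(q))]; k=np.linalg.lstsq(A,q[:,2],rcond=None)[0]; e=q[:,2]-A@k; q=q[np.abs(e)<2.5*e.std()]
    print(tag,'n',len(q),'slopes',k[:2],'z at centre',k[2],'res',e.std(),'mid',(q[:,:2].min(0)+q[:,:2].max(0))/2,'span',np.ptp(q[:,:2],0))
if __name__=='__main__':
    an('w8',np.array([.635,.058]),.014,lambda h:(h[...,1]>100)&(h[...,0]>15)&(h[...,0]<35))
    for r in (.02,.025,.03): an('w10',np.array([.6345,.0582]),.0663,lambda h:(h[...,1]>100)&(h[...,0]>15)&(h[...,0]<35),r)
E
python3 tilt2.py
```

```text
w8 n 2881 slopes [-0.0006 -0.002 ] z at centre 0.014140938354239907 res 0.0005324267526944284 mid [0.6351 0.058 ] span [0.0536 0.0537]
w10 n 1051 slopes [-0.0102 -0.0098] z at centre 0.06781074479286497 res 0.0004221834050974728 mid [0.6369 0.0611] span [0.0352 0.0341]
w10 n 1880 slopes [-0.0038 -0.0023] z at centre 0.06770159796350161 res 0.0003827135332151639 mid [0.6378 0.0612] span [0.0429 0.0437]
w10 n 2744 slopes [-0.0088 -0.0079] z at centre 0.0677026837972506 res 0.00042455451742073956 mid [0.6385 0.0625] span [0.0517 0.0513]
```

```bash
python3 - <<'E'
from fitd import *
p,_,f=cam('wrist')
for tag,c,z in (('w8',(.635,.058),.014),('w10',(.636,.06),.0677)):
    zf=np.load(tag+'.npz'); W=zf['W']; P=W[:3,3]+rays(p,W,f)*zf['d'][...,None]; h=cv2.cvtColor(zf['im'],cv2.COLOR_RGB2HSV).astype(int); X=plane(p,W,f,z)
    D=np.hypot(X[...,0]-c[0],X[...,1]-c[1]); m=(D<.05)&(np.abs(P[...,2]-z)<.003)&(P[...,2]>.009)&(h[...,1]>60)
    e=np.array([.7071,.7071]); a=X[m][:,:2]@e; print(tag,m.sum(),'lean extent',a.min(),a.max(),np.percentile(a,[.5,99.5]),'mid',np.percentile(a,[.5,99.5]).mean())
    # star hub: dark pixels
    k=(D<.028)&(h[...,2]<120)&m; print('  dark mean',X[k][:,:2].mean(0),k.sum())
E
python3 legs.py .639 .05 .13
```

```text
w8 4159 lean extent 0.46141117577917234 0.5209678782026373 [0.4625 0.5202] mid 0.49134377478781194
  dark mean [0.6427 0.0704] 307
w10 3583 lean extent 0.48851754474652237 0.5244548938643223 [0.4886 0.5231] mid 0.5058427357965489
  dark mean [0.6477 0.0704] 167
t 15.12 grasp [638.7, 62.4, 80.1] F [-0.68 -0.09 -2.34] w 0.0581 40.0 rot [-0.03  0.04  0.02]
[0.64 0.05 0.13] -> [-3.56  0.9  -3.59]
```

```bash
python3 - <<'E'
from plan import *
for d in (0,.03,.06,.1):
  for z in (.09,.105,.112,.118,.126): print(d,z,np.array(clear(Rt(*np.radians([45,35])),C+[.004+.286*d,.004+.958*d,z])))
E
python3 legs.py .639 .05 .12 .638 .02 .15 .637 -.02 .155 .636 -.06 .15 .63 -.095 .14 .62 -.13 .122 .61 -.16 .114 .60 -.19 .113 .592 -.22 .113 .589 -.23 .113
```

```text
0 0.09 [ 28.17 106.35  39.83]
0 0.105 [19.57 99.29 39.62]
0 0.112 [15.55 96.62 39.63]
0 0.118 [12.11 94.68 39.86]
0 0.126 [ 7.52 91.18 39.71]
0.03 0.09 [ 49.79 129.55  66.13]
0.03 0.105 [ 41.18 123.82  66.  ]
0.03 0.112 [ 37.17 120.82  66.01]
0.03 0.118 [ 33.73 117.38  66.15]
0.03 0.126 [ 29.14 112.79  66.06]
0.06 0.09 [ 71.41 153.78  92.48]
0.06 0.105 [ 62.8  146.45  92.39]
0.06 0.112 [ 58.79 142.44  92.4 ]
0.06 0.118 [ 55.35 139.    92.49]
0.06 0.126 [ 50.76 134.41  92.43]
0.1 0.09 [100.23 184.77 127.64]
0.1 0.105 [ 91.62 176.21 127.57]
0.1 0.112 [ 87.61 172.22 127.58]
0.1 0.118 [ 84.17 168.85 127.65]
0.1 0.126 [ 79.64 164.58 127.6 ]
t 15.12 grasp [638.7, 62.4, 80.1] F [-0.68 -0.09 -2.34] w 0.0581 40.0 rot [-0.03  0.04  0.02]
[0.64 0.05 0.12] -> [-2.99  0.9  -2.77]
[0.64 0.02 0.15] -> [-6.51  2.95 -3.97]
[ 0.64 -0.02  0.15] -> [-9.17  5.71 -2.72]
[ 0.64 -0.06  0.15] -> [-11.26   8.46  -0.64]
[ 0.63 -0.1   0.14] -> [-13.06  10.52   1.84]
[ 0.62 -0.13  0.12] -> [-14.63  12.28   5.14]
[ 0.61 -0.16  0.11] -> [-16.49  13.7    7.42]
[ 0.6  -0.19  0.11] -> [-18.75  15.11   9.12]
[ 0.59 -0.22  0.11] -> [-20.95  16.67  10.66]
[ 0.59 -0.23  0.11] -> [-21.7   17.16  11.19]
```

move_arm([
  {"translation":[-3,0.9,-2.8],"rot":[0,0,0],"hand":0.45},
  {"translation":[-6.5,2.9,-4],"rot":[0,0,0],"hand":0.45},
  {"translation":[-9.2,5.6,-2.7],"rot":[0,0,0],"hand":0.45},
  {"translation":[-11.3,8.4,-0.7],"rot":[0,0,0],"hand":0.45},
  {"translation":[-13,10.4,1.8],"rot":[0,0,0],"hand":0.45},
  {"translation":[-14.6,12.2,4.8],"rot":[0,0,0],"hand":0.45},
  {"translation":[-14.6,12.2,4.8],"rot":[0,0,0],"hand":0.45},
  {"translation":[-14.6,12.2,4.8],"rot":[0,0,0],"hand":0.45},
])

```text
t: 15.78
eef_pos: [0.6061, -0.1429, 0.0974]
ee_rot: [-3.138, 0.616, 0.784]
force: [1.4, 1.4, -1.4]
width: 0.0585
gripper_force: 40.0
```

```bash
python3 legs.py .62 -.13 .122 .61 -.16 .115 .60 -.19 .113 .592 -.22 .113 .589 -.23 .113 .589 -.23 .109
```

```text
t 15.78 grasp [618.9, -130.4, 122.7] F [ 1.37  1.45 -1.35] w 0.0585 40.0 rot [-0.25  0.31 -0.05]
[ 0.62 -0.13  0.12] -> [ 0.15  0.07 -0.  ]
[ 0.61 -0.16  0.12] -> [-1.75  1.49  2.2 ]
[ 0.6  -0.19  0.11] -> [-3.95  2.92  3.99]
[ 0.59 -0.22  0.11] -> [-6.14  4.48  5.54]
[ 0.59 -0.23  0.11] -> [-6.89  4.98  6.06]
[ 0.59 -0.23  0.11] -> [-6.66  4.98  6.39]
```

move_arm([
  {"translation":[-1.8,1.5,2.1],"rot":[0,0,0],"hand":0.45},
  {"translation":[-4,2.9,3.9],"rot":[0,0,0],"hand":0.45},
  {"translation":[-6.1,4.4,5.4],"rot":[0,0,0],"hand":0.45},
  {"translation":[-6.9,4.9,6.1],"rot":[0,0,0],"hand":0.45},
  {"translation":[-6.8,4.9,6.3],"rot":[0,0,0],"hand":0.45},
  {"translation":[-6.8,4.9,6.3],"rot":[0,0,0],"hand":0.45},
  {"translation":[-6.8,4.9,6.3],"rot":[0,0,0],"hand":0.45},
])

```text
t: 16.37
eef_pos: [0.5789, -0.2393, 0.0866]
ee_rot: [-3.141, 0.613, 0.787]
force: [-0.4, 0.1, -2.9]
width: 0.0582
gripper_force: 40.0
```

```bash
python3 legs.py .589 -.23 .1075 .589 -.23 .106 .589 -.23 .105 .589 -.23 .104
```

```text
t 16.37 grasp [591.5, -226.7, 112.0] F [-0.38  0.11 -2.9 ] w 0.0582 40.0 rot [0.03 0.11 0.08]
[ 0.59 -0.23  0.11] -> [-0.08  0.06  0.61]
[ 0.59 -0.23  0.11] -> [0.01 0.06 0.73]
[ 0.59 -0.23  0.1 ] -> [0.07 0.06 0.81]
[ 0.59 -0.23  0.1 ] -> [0.12 0.06 0.89]
```

move_arm([
  {"translation":[-0.1,0.05,0.4],"rot":[0,0.1,0.1],"hand":0.45},
  {"translation":[-0.08,0.05,0.6],"rot":[0,0.1,0.1],"hand":0.45},
  {"translation":[0,0.05,0.7],"rot":[0,0.1,0.1],"hand":0.45},
  {"translation":[0.03,0.05,0.76],"rot":[0,0.1,0.1],"hand":0.45},
  {"translation":[0.03,0.05,0.76],"rot":[0,0.1,0.1],"hand":0.45},
])

```text
t: 16.78
eef_pos: [0.5757, -0.2432, 0.0802]
ee_rot: [3.141, 0.611, 0.785]
force: [-0.1, 0.1, -2.7]
width: 0.0582
gripper_force: 40.0
```

```bash
python3 legs.py .589 -.23 .105 .589 -.23 .104
```

```text
t 16.78 grasp [588.3, -230.7, 105.6] F [-0.06  0.14 -2.7 ] w 0.0582 40.0 rot [-0.    0.03 -0.04]
[ 0.59 -0.23  0.1 ] -> [ 0.11  0.   -0.01]
[ 0.59 -0.23  0.1 ] -> [0.17 0.   0.07]
```

move_arm([
  {"translation":[0.08,0,0],"rot":[0,0,0],"hand":0.45},
  {"translation":[0.11,0,0.04],"rot":[0,0,0],"hand":0.45},
  {"translation":[0.14,0,0.08],"rot":[0,0,0],"hand":0.45},
  {"translation":[0.14,0,0.08],"rot":[0,0,0],"hand":0.45},
])

```text
t: 17.12
eef_pos: [0.5764, -0.243, 0.0794]
ee_rot: [3.14, 0.611, 0.784]
force: [-0.3, 1.8, 2.9]
width: 0.0581
gripper_force: 40.9
```

```bash
python3 legs.py .589 -.23 .104
```

```text
t 17.12 grasp [588.9, -230.4, 104.8] F [-0.31  1.78  2.89] w 0.0581 40.9 rot [ 0.02  0.02 -0.07]
[ 0.59 -0.23  0.1 ] -> [ 0.08 -0.03  0.05]
```

move_arm([
  {"translation":[-0.02,0,-0.03],"rot":[0,0,0],"hand":0.45},
  {"translation":[-0.02,0,-0.03],"rot":[0,0,0],"hand":0.25},
  {"translation":[-0.03,0,-0.05],"rot":[0,0,0],"hand":0.2},
  {"translation":[-0.03,0,-0.1],"rot":[0,0,0],"hand":0.16},
  {"translation":[-0.03,0,-0.3],"rot":[0,0,0],"hand":0.16},
  {"translation":[0,0,-1],"rot":[0,0,0],"hand":0.16},
  {"translation":[0,0,-3],"rot":[0,0,0],"hand":0.16},
  {"translation":[0,0,-5],"rot":[0,0,0],"hand":0.16},
])

```text
t: 17.78
eef_pos: [0.5962, -0.2227, 0.1204]
ee_rot: [-3.141, 0.612, 0.784]
force: [0.2, -0.0, 0.4]
width: 0.0737
gripper_force: 0.0
```

```bash
python3 legs.py .64 -.10 .16 .60 .10 .16 .5191 .3162 .12 ; python3 - <<'E'
from fitd import *
p,W,f,im,P=wcloud('w11'); h=cv2.cvtColor(im,cv2.COLOR_RGB2HSV).astype(int); s=arm.get_state(); R0=RR(s['ee_rot'])
from tilt2 import an
an('w11',np.array([.586,-.233]),.091,lambda h:(h[...,1]>100)&(h[...,0]>15)&(h[...,0]<35),.028)
for n,z,tol in (('die',.091,.003),('mount',.083,.003)):
    X=plane(p,W,f,z); D=np.hypot(X[...,0]-.586,X[...,1]+.233); m=(D<.045)&(np.abs(P[...,2]-z)<tol); q=X[m][:,:2]-[.586,-.233]
    for a in (45,135,0,90,20,70):
        e=np.array([np.cos(np.radians(a)),np.sin(np.radians(a))]); v=q@e; print(n,a,m.sum(),np.percentile(v,[0.3,99.7]))
cv2.imwrite('pics/w11c.png',cv2.resize(im[80:330,120:520],(800,500))[...,::-1])
E
```

```text
t 17.78 grasp [608.8, -210.1, 145.8] F [ 0.19 -0.05  0.37] w 0.0737 0.0 rot [-0.07  0.09 -0.06]
[ 0.64 -0.1   0.16] -> [ 7.36 -5.59 -6.9 ]
[0.6  0.1  0.16] -> [ 16.6  -22.58 -13.38]
[0.52 0.32 0.12] -> [ 26.7  -43.6  -15.58]
w11 n 2680 slopes [-0.0056 -0.0037] z at centre 0.09112565308432588 res 0.0004458388050581977 mid [ 0.5863 -0.2328] span [0.0552 0.0554]
die 45 4054 [-0.0292  0.0305]
die 135 4054 [-0.0286  0.0287]
die 0 4054 [-0.0294  0.0296]
die 90 4054 [-0.0293  0.0295]
die 20 4054 [-0.0297  0.03  ]
die 70 4054 [-0.0296  0.03  ]
mount 45 1616 [-0.0073  0.0367]
mount 135 1616 [-0.0328  0.0333]
mount 0 1616 [-0.0268  0.0355]
mount 90 1616 [-0.0263  0.0358]
mount 20 1616 [-0.0189  0.0365]
mount 70 1616 [-0.0182  0.0364]
```

View pics/w11c.png

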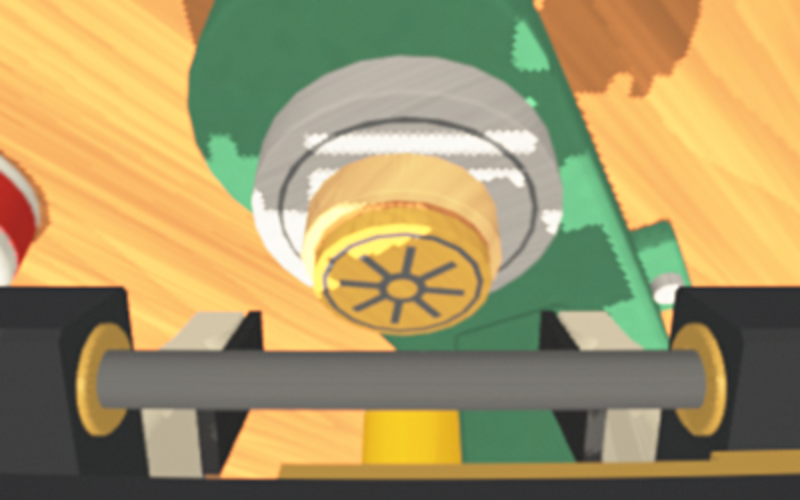

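move_arm([
  {"translation":[2.4,-1.8,-2.3],"rot":[0,0,0],"hand":0.14},
  {"translation":[4.9,-3.6,-4.6],"rot":[0,0,0],"hand":0.14},
  {"translation":[7.4,-5.6,-6.9],"rot":[0,0,0],"hand":0.14},
  {"translation":[9.2,-9,-8.2],"rot":[0,0,0],"hand":0.14},
  {"translation":[11,-12.4,-9.5],"rot":[0,0,0],"hand":0.14},
  {"translation":[12.8,-15.8,-10.8],"rot":[0,0,0],"hand":0.14},
  {"translation":[14.6,-19.2,-12.1],"rot":[0,0,0],"hand":0.14},
  {"translation":[16.6,-22.6,-13.4],"rot":[0,0,0],"hand":0.14},
])

```text
t: 18.5
eef_pos: [0.587, 0.0896, 0.135]
ee_rot: [3.141, 0.611, 0.784]
force: [0.1, -0.0, -0.1]
width: 0.0756
gripper_force: 0.0
```

```bash
python3 legs.py .5191 .3162 .12; python3 - <<'E'
from fitd import *
p,_,f=cam('wrist'); z=np.load('w11.npz'); W=z['W']; P=W[:3,3]+rays(p,W,f)*z['d'][...,None]; X=plane(p,W,f,.065)
q=X[(np.abs(P[...,2]-.065)<.003)&(np.hypot(X[...,0]-.587,X[...,1]+.232)<.07)][:,:2]-[.587,-.232]
h=None
for a in range(0,360,30):
    e=np.array([np.cos(np.radians(a)),np.sin(np.radians(a))]); print(a,round(np.percentile(q@e,99.7)*1e3,1),end='; ')
E
```

```text
t 18.5 grasp [599.6, 102.2, 160.4] F [ 0.15 -0.04 -0.1 ] w 0.0756 0.0 rot [ 0.01 -0.02 -0.06]
[0.52 0.32 0.12] -> [ 10.03 -20.83  -2.11]
0 56.6; 30 57.3; 60 56.3; 90 54.4; 120 52.3; 150 51.0; 180 49.7; 210 39.6; 240 43.6; 270 53.0; 300 53.8; 330 55.2;
```

move_arm([
  {"translation":[1.7,-3.5,-0.4],"rot":[0,0,0],"hand":0.14},
  {"translation":[3.4,-7,-0.7],"rot":[0,0,0],"hand":0.14},
  {"translation":[5.1,-10.5,-1.1],"rot":[0,0,0],"hand":0.14},
  {"translation":[6.8,-14,-1.5],"rot":[0,0,0],"hand":0.14},
  {"translation":[8.5,-17.5,-1.8],"rot":[0,0,0],"hand":0.14},
  {"translation":[10,-20.8,-2.1],"rot":[0,0,0],"hand":0.14},
  {"translation":[10,-20.8,-2.1],"rot":[0,0,0],"hand":0.14},
  {"translation":[10,-20.8,-2.1],"rot":[0,0,0],"hand":0.14},
])

```text
t: 19.17
eef_pos: [0.5061, 0.3035, 0.0936]
ee_rot: [3.141, 0.611, 0.788]
force: [0.4, 0.0, -0.0]
width: 0.0752
gripper_force: 0.0
```

```bash
python3 legs.py .5191 .3162 .05 .5191 .3162 .0305; cat > padfit.py <<'E'
from fitd import *
import sys
tag,cx,cy,z=sys.argv[1],*map(float,sys.argv[2:5])
p,W,f,im,P=wcloud(tag); h=cv2.cvtColor(im,cv2.COLOR_RGB2HSV).astype(int); X=plane(p,W,f,z); D=np.hypot(X[...,0]-cx,X[...,1]-cy)
m=(D<.035)&(h[...,1]>140)&((h[...,0]<9)|(h[...,0]>171)); m=cv2.morphologyEx(m.astype(np.uint8),cv2.MORPH_CLOSE,np.ones((5,5)))
q=P[m>0]; k=np.linalg.lstsq(np.c_[q[:,:2]-[cx,cy],np.ones(len(q))],q[:,2],rcond=None)[0]
print('n',m.sum(),'mean',X[m>0][:,:2].mean(0),'depth z, slopes',k[2],k[:2]); fitc(X,m,(cx,cy),'red spot')
s=arm.get_state(); R0=RR(s['ee_rot']); print('grasp',s['eef_pos']-.031*R0[:,2])
E
python3 padfit.py w12 .515 .312 .02
```

```text
t 19.17 grasp [518.7, 316.1, 119.0] F [ 0.43  0.02 -0.05] w 0.0752 0.0 rot [0.11 0.03 0.12]
[0.52 0.32 0.05] -> [3.99 0.02 5.63]
[0.52 0.32 0.03] -> [5.11 0.02 7.22]
 ** On entry to DLASCL parameter number  4 had an illegal value
 ** On entry to DLASCL parameter number  4 had an illegal valueTraceback (most recent call last):
  File "padfit.py", line 6, in <module>
    q=P[m>0]; k=np.linalg.lstsq(np.c_[q[:,:2]-[cx,cy],np.ones(len(q))],q[:,2],rcond=None)[0]
                ~~~~~~~~~~~~~~~^^^^^^^^^^^^^^^^^^^^^^^^^^^^^^^^^^^^^^^^^^^^^^^^^^^^^^^^^^
    x, resids, rank, s = _umath_linalg.lstsq(a, b, rcond,
                         ~~~~~~~~~~~~~~~~~~~^^^^^^^^^^^^^
                                             signature=signature)
                                             ^^^^^^^^^^^^^^^^^^^^
    raise LinAlgError("SVD did not converge in Linear Least Squares")
numpy.linalg.LinAlgError: SVD did not converge in Linear Least Squares
```

NaN depths in the mask broke the fit, so I'm filtering them out.

```bash
sed -i 's/q=P\[m>0\];/q=P[m>0]; q=q[~np.isnan(q).any(1)];/' padfit.py; python3 padfit.py w12 .515 .312 .02
```

```text
n 3222 mean [0.5161 0.3133] depth z, slopes 0.020234046313256083 [-0.0011  0.0007]
red spot [0.5151 0.3122 0.0245] rms 0.0002250739608525714 182
grasp [0.5197 0.3138 0.1196]
```

```bash
python3 legs.py .5192 .3164 .05 .5192 .3164 .030
```

```text
t 19.27 grasp [519.7, 313.8, 119.6] F [ 0.72 -0.36  0.58] w 0.0753 0.0 rot [ 0.02  0.02 -0.04]
[0.52 0.32 0.05] -> [ 4.11 -0.22  5.61]
[0.52 0.32 0.03] -> [ 5.26 -0.23  7.25]
```

move_arm([
  {"translation":[2,-0.2,2.8],"rot":[0,0,0],"hand":0.14},
  {"translation":[4.1,-0.2,5.6],"rot":[0,0,0],"hand":0.14},
  {"translation":[4.7,-0.2,6.5],"rot":[0,0,0],"hand":0.14},
  {"translation":[5.1,-0.2,7.0],"rot":[0,0,0],"hand":0.14},
  {"translation":[5.25,-0.2,7.25],"rot":[0,0,0],"hand":0.14},
  {"translation":[5.25,-0.2,7.25],"rot":[0,0,0],"hand":0.14},
  {"translation":[5.25,-0.2,7.25],"rot":[0,0,0],"hand":0.14},
])

```text
t: 19.85
eef_pos: [0.5077, 0.3038, 0.006]
ee_rot: [3.141, 0.609, 0.784]
force: [0.7, 0.0, -0.0]
width: 0.0755
gripper_force: 0.0
```

```bash
python3 legs.py .5192 .3164 .030
```

```text
t 19.85 grasp [520.2, 316.3, 31.4] F [ 0.67  0.01 -0.03] w 0.0755 0.0 rot [ 0.   -0.11 -0.08]
[0.52 0.32 0.03] -> [ 0.02 -0.08  0.15]
```

Free, with no contact force. Now I'm closing at 25 N and lifting a little.

move_arm([
  {"translation":[0.03,-0.08,0.1],"rot":[0,-0.1,-0.1],"hand":0.14},
  {"translation":[0.03,-0.08,0.1],"rot":[0,-0.1,-0.1],"hand":0.4},
  {"translation":[0.03,-0.08,0.1],"rot":[0,-0.1,-0.1],"hand":0.4},
  {"translation":[0.03,-0.08,0.1],"rot":[0,-0.1,-0.1],"hand":0.4},
  {"translation":[0.03,-0.08,0.1],"rot":[0,-0.1,-0.1],"hand":0.4},
  {"translation":[0.03,-0.08,0.1],"rot":[0,-0.1,-0.1],"hand":0.4},
], squeeze=25)

```text
t: 20.35
eef_pos: [0.5061, 0.3041, 0.0041]
ee_rot: [-3.141, 0.612, 0.786]
force: [-0.4, 1.1, 4.3]
width: 0.0629
gripper_force: 25.0
```

```bash
python3 legs.py .52 .316 .07 .52 .316 .12 .535 .29 .155 .555 .25 .16 .575 .21 .16 .595 .17 .16 .61 .13 .16; python3 padfit.py w13 .515 .312 .02
```

```text
t 20.35 grasp [518.7, 316.7, 29.5] F [-0.44  1.13  4.31] w 0.0629 25.0 rot [0.01 0.08 0.05]
[0.52 0.32 0.07] -> [-2.29  0.14 -3.34]
[0.52 0.32 0.12] -> [-5.16  0.14 -7.43]
[0.54 0.29 0.15] -> [-7.81  3.03 -9.85]
[0.56 0.25 0.16] -> [-9.26  7.28 -9.44]
[0.57 0.21 0.16] -> [-10.42  11.52  -8.63]
[0.59 0.17 0.16] -> [-11.58  15.76  -7.82]
[0.61 0.13 0.16] -> [-13.03  19.65  -6.8 ]
n 1964 mean [0.5233 0.3219] depth z, slopes 0.012440543960616859 [0.4196 0.422 ]
red spot [0.5221 0.3206 0.0155] rms 0.0045843029918554165 201
grasp [0.5187 0.3167 0.0295]
```

move_arm([
  {"translation":[-1.1,0.1,-1.6],"rot":[0,0,0],"hand":0.4},
  {"translation":[-2.8,0.1,-4],"rot":[0,0,0],"hand":0.4},
  {"translation":[-5.1,0.1,-7.4],"rot":[0,0,0],"hand":0.4},
  {"translation":[-7.8,3,-9.8],"rot":[0,0,0],"hand":0.4},
  {"translation":[-9.2,7,-9.5],"rot":[0,0,0],"hand":0.4},
  {"translation":[-10.4,11,-8.8],"rot":[0,0,0],"hand":0.4},
  {"translation":[-11.5,14.8,-8],"rot":[0,0,0],"hand":0.4},
  {"translation":[-12.5,18,-7.2],"rot":[0,0,0],"hand":0.4},
])

```text
t: 21.07
eef_pos: [0.591, 0.1317, 0.1344]
ee_rot: [-3.141, 0.612, 0.786]
force: [-0.1, 0.1, -0.9]
width: 0.0631
gripper_force: 25.0
```

```bash
python3 - <<'E'
from fitd import *
p,W,f,im,P=wcloud('w14'); s=arm.get_state(); R0=RR(s['ee_rot']); g=s['eef_pos']-.031*R0[:,2]; e=np.array([.7071,.7071])
z2=np.load('w12.npz')
for n,W_,im_,P_,c,zt in (('held',W,im,P,g[:2]-.004,g[2]-.0095),('w12',z2['W'],z2['im'],z2['W'][:3,3]+rays(p,z2['W'],f)*z2['d'][...,None],np.array([.515,.312]),.02)):
    hsv=cv2.cvtColor(im_,cv2.COLOR_RGB2HSV).astype(int); red=(hsv[...,1]>140)&((hsv[...,0]<9)|(hsv[...,0]>171))
    m=red&(np.hypot(*(np.moveaxis(P_[...,:2],-1,0)-c[:,None,None]))<.04)&(np.abs(P_[...,2]-zt)<.012)
    zz=np.median(P_[m][:,2]); X=plane(p,W_,f,zz); k=X[m][:,:2]-c; A=np.c_[k,np.ones(m.sum())]; sl=np.linalg.lstsq(A,P_[m][:,2],rcond=None)[0]
    print(n,m.sum(),'z',zz,'exp',zt,'slopes',sl[:2],'red far lean',np.percentile(k@e,99.7),'near',np.percentile(k@e,.3))
E
python3 legs.py .635 -.06 .15 .63 -.095 .14 .62 -.13 .126
```

```text
held 1876 z 0.15062935821887044 exp 0.14981250426137316 slopes [-0.0053 -0.0057] red far lean 0.028461968132859394 near 0.00820462772357109
w12 3208 z 0.020239444032785048 exp 0.02 slopes [-0.0022 -0.0003] red far lean 0.024866883030651966 near -0.023649903448120842
t 21.12 grasp [604.9, 138.0, 159.3] F [ 0.67 -3.89 -1.14] w 0.0633 25.0 rot [-0.16  0.2  -0.2 ]
[ 0.64 -0.06  0.15] -> [-9.1  16.19  7.56]
[ 0.63 -0.1   0.14] -> [-10.82  18.32  10.  ]
[ 0.62 -0.13  0.13] -> [-12.61  20.1   12.98]
```

```bash
cat > held.py <<'E'
from fitd import *
s=arm.get_state(); R0=RR(s['ee_rot']); g=s['eef_pos']-.031*R0[:,2]; e=np.array([.7071,.7071])
p,W,f,im,P=wcloud('w15'); zt=g[2]-.0095; c=g[:2]
hsv=cv2.cvtColor(im,cv2.COLOR_RGB2HSV).astype(int); red=(hsv[...,1]>140)&((hsv[...,0]<9)|(hsv[...,0]>171))
m=red&(np.hypot(*(np.moveaxis(P[...,:2],-1,0)-c[:,None,None]))<.045)&(np.abs(P[...,2]-zt)<.012)
zz=np.median(P[m][:,2]); X=plane(p,W,f,zz); k=X[m][:,:2]-c
print('qd',np.abs(s['qd']).max(),'z',zz,zt,'centre lean rel grasp',np.percentile(k@e,99.7)-.0243,'y',np.percentile(k@[.7071,-.7071],[.5,99.5]))
E
python3 held.py; python3 legs.py .62 .09 .16 .635 -.06 .15 .63 -.095 .14 .62 -.13 .126
```

```text
qd 0.08784918020002014 z 0.15011954028119373 0.14981250426137316 centre lean rel grasp -0.005028192962402263 y [-0.0229  0.0222]
t 21.17 grasp [603.8, 140.6, 159.0] F [-0.78 -0.03 -0.73] w 0.0631 25.0 rot [-0.2   0.21 -0.24]
[0.62 0.09 0.16] -> [-2.02  4.75  1.31]
[ 0.64 -0.06  0.15] -> [-9.19 16.47  7.59]
[ 0.63 -0.1   0.14] -> [-10.92  18.61  10.03]
[ 0.62 -0.13  0.13] -> [-12.7   20.39  13.  ]
```

move_arm([
  {"translation":[-1.7,3.4,1.1],"rot":[0,0,0],"hand":0.4},
  {"translation":[-3.6,6.8,2.4],"rot":[0,0,0],"hand":0.4},
  {"translation":[-5.5,10.2,4],"rot":[0,0,0],"hand":0.4},
  {"translation":[-7.4,13.4,5.8],"rot":[-0.1,0.1,-0.1],"hand":0.4},
  {"translation":[-9.2,16.5,7.6],"rot":[-0.1,0.2,-0.2],"hand":0.4},
  {"translation":[-10.9,18.6,10],"rot":[-0.2,0.2,-0.2],"hand":0.4},
  {"translation":[-12.7,20.4,12.7],"rot":[-0.2,0.2,-0.2],"hand":0.4},
  {"translation":[-12.7,20.4,12.7],"rot":[-0.2,0.2,-0.2],"hand":0.4},
])

```text
t: 21.83
eef_pos: [0.6052, -0.1411, 0.1007]
ee_rot: [-3.137, 0.613, 0.787]
force: [-1.0, 0.5, -0.3]
width: 0.0632
gripper_force: 25.0
```

```bash
python3 -c "
from station import arm; arm.grab_frame('wrist')"; python3 legs.py .61 -.16 .122 .60 -.19 .12 .594 -.215 .12 .5902 -.229 .12
```

```text
t 21.88 grasp [619.4, -126.4, 127.1] F [ 0.46 -0.22 -0.71] w 0.0632 25.0 rot [-0.08  0.08  0.09]
[ 0.61 -0.16  0.12] -> [-2.19  1.71  2.16]
[ 0.6  -0.19  0.12] -> [-4.39  3.12  3.95]
[ 0.59 -0.21  0.12] -> [-6.19  4.47  5.21]
[ 0.59 -0.23  0.12] -> [-7.22  5.19  5.93]
```

move_arm([
  {"translation":[-2.2,1.7,2.2],"rot":[0,0,0],"hand":0.4},
  {"translation":[-4.4,3.1,4],"rot":[0,0,0],"hand":0.4},
  {"translation":[-6.2,4.4,5.2],"rot":[0,0,0],"hand":0.4},
  {"translation":[-7.2,5.2,5.9],"rot":[-0.1,0.1,0.1],"hand":0.4},
  {"translation":[-7.2,5.2,5.9],"rot":[-0.1,0.1,0.1],"hand":0.4},
  {"translation":[-7.2,5.2,5.9],"rot":[-0.1,0.1,0.1],"hand":0.4},
  {"translation":[-7.2,5.2,5.9],"rot":[-0.1,0.1,0.1],"hand":0.4},
])

```text
t: 22.47
eef_pos: [0.582, -0.2375, 0.0962]
ee_rot: [3.137, 0.607, 0.789]
force: [0.6, 1.1, -0.8]
width: 0.0631
gripper_force: 25.0
```

```bash
python3 held.py; python3 legs.py .5902 -.229 .1165 .5902 -.229 .115 .5902 -.229 .114
```

```text
qd 0.010280652225480537 z 0.11256047170697092 0.11219070618629366 centre lean rel grasp -0.005059048119732977 y [-0.0229  0.022 ]
t 22.52 grasp [594.4, -224.6, 121.7] F [-0.21 -0.51 -0.8 ] w 0.0632 25.0 rot [ 0.36 -0.21  0.18]
[ 0.59 -0.23  0.12] -> [-0.22 -0.01  0.77]
[ 0.59 -0.23  0.12] -> [-0.13 -0.01  0.9 ]
[ 0.59 -0.23  0.11] -> [-0.08 -0.01  0.98]
```

move_arm([
  {"translation":[-0.25,0,0.4],"rot":[0.3,-0.2,0.2],"hand":0.4},
  {"translation":[-0.22,0,0.75],"rot":[0.3,-0.2,0.2],"hand":0.4},
  {"translation":[-0.18,0,0.82],"rot":[0.3,-0.2,0.2],"hand":0.4},
  {"translation":[-0.15,0,0.87],"rot":[0.3,-0.2,0.2],"hand":0.4},
  {"translation":[-0.15,0,0.87],"rot":[0.3,-0.2,0.2],"hand":0.4},
])

```text
t: 22.93
eef_pos: [0.5768, -0.2426, 0.0896]
ee_rot: [3.141, 0.612, 0.784]
force: [-0.5, 0.3, -0.6]
width: 0.0636
gripper_force: 25.0
```

```bash
python3 legs.py .5902 -.229 .115 .5902 -.229 .114 
```

```text
t 22.93 grasp [589.4, -230.1, 115.0] F [-0.49  0.3  -0.56] w 0.0636 25.0 rot [-0.01  0.04 -0.04]
[ 0.59 -0.23  0.12] -> [ 0.11 -0.02 -0.08]
[ 0.59 -0.23  0.11] -> [ 0.17 -0.02  0.01]
```

move_arm([
  {"translation":[0.11,0,-0.08],"rot":[0,0,0],"hand":0.4},
  {"translation":[0.14,0,-0.03],"rot":[0,0,0],"hand":0.4},
  {"translation":[0.17,0,0.01],"rot":[0,0,0],"hand":0.4},
  {"translation":[0.17,0,0.01],"rot":[0,0,0],"hand":0.4},
])

```text
t: 23.27
eef_pos: [0.5781, -0.2418, 0.0891]
ee_rot: [3.14, 0.611, 0.784]
force: [-0.5, 1.6, 1.2]
width: 0.0633
gripper_force: 25.0
```

```bash
python3 legs.py .5902 -.229 .114 
```

```text
t 23.27 grasp [590.6, -229.2, 114.5] F [-0.49  1.59  1.22] w 0.0633 25.0 rot [ 0.02  0.01 -0.07]
[ 0.59 -0.23  0.11] -> [ 0.02 -0.05  0.05]
```

Contact came at z 114.5 mm, as predicted, with 1.8 N extra. I'm releasing and backing out along the fingers.

move_arm([
  {"translation":[0,0,0],"rot":[0,0,0],"hand":0.35},
  {"translation":[0,0,0],"rot":[0,0,0],"hand":0.2},
  {"translation":[0,0,0],"rot":[0,0,0],"hand":0.14},
  {"translation":[0,0,0],"rot":[0,0,0],"hand":0.14},
  {"translation":[0,0,-0.3],"rot":[0,0,0],"hand":0.14},
  {"translation":[0,0,-1.5],"rot":[0,0,0],"hand":0.14},
  {"translation":[0,0,-3.5],"rot":[0,0,0],"hand":0.14},
  {"translation":[0,0,-6],"rot":[0,0,0],"hand":0.14},
])

```text
t: 23.93
eef_pos: [0.6016, -0.2174, 0.1384]
ee_rot: [-3.14, 0.613, 0.784]
force: [1.1, -0.2, -0.8]
width: 0.0753
gripper_force: 0.0
```

```bash
python3 legs.py .635 -.12 .18; python3 - <<'E'
from fitd import *
p,W,f,im,P=wcloud('w16'); c=np.array([.5865,-.2327])
hsv=cv2.cvtColor(im,cv2.COLOR_RGB2HSV).astype(int)
X=plane(p,W,f,.105); D=np.hypot(X[...,0]-c[0],X[...,1]-c[1]); m=(D<.04)&(hsv[...,1]>140)&((hsv[...,0]<9)|(hsv[...,0]>171))&(np.abs(P[...,2]-.105)<.006)
q=P[m]; k=np.linalg.lstsq(np.c_[q[:,:2]-c,np.ones(len(q))],q[:,2],rcond=None)[0]; print('pad z',k[2],'slopes',k[:2],len(q))
fitc(X,cv2.morphologyEx(m.astype(np.uint8),cv2.MORPH_CLOSE,np.ones((5,5))),c,'pad spot')
for n,z in (('die',.091),('mount',.083),('plate',.065)):
    X=plane(p,W,f,z); q=X[(np.abs(P[...,2]-z)<.0025)&(np.hypot(X[...,0]-c[0],X[...,1]-c[1])<.07)][:,:2]-c
    print(n,len(q),[(a,round(1e3*np.percentile(q@[np.cos(np.radians(a)),np.sin(np.radians(a))],99.7),1)) for a in (0,45,90,135,315)] if len(q)>20 else '')
cv2.imwrite('pics/w16c.png',cv2.resize(im[60:310,120:520],(800,500))[...,::-1])
E
```

```text
t 23.93 grasp [614.3, -204.8, 163.7] F [ 1.07 -0.22 -0.82] w 0.0753 0.0 rot [-0.1   0.11 -0.05]
[ 0.64 -0.12  0.18] -> [ 5.17 -4.54 -5.61]
pad z 0.10531459350514474 slopes [0.0017 0.0032] 2534
pad spot [ 0.5857 -0.2335  0.0247] rms 0.00032851917557085645 169
die 161 [(0, np.float64(31.3)), (45, np.float64(30.8)), (90, np.float64(31.0)), (135, np.float64(28.9)), (315, np.float64(30.4))]
mount 1209 [(0, np.float64(35.0)), (45, np.float64(35.8)), (90, np.float64(35.1)), (135, np.float64(33.4)), (315, np.float64(32.6))]
plate 6220 [(0, np.float64(57.0)), (45, np.float64(57.2)), (90, np.float64(55.1)), (135, np.float64(51.6)), (315, np.float64(54.4))]
```

View pics/w16c.png

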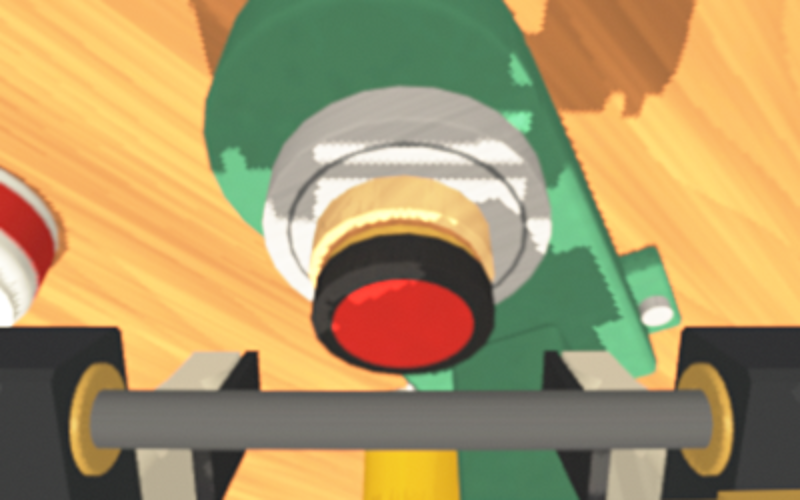

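The stack reads level at the right height, and the three discs are concentric to within about 2 mm. I'm backing the arm clear and handing in.

move_arm([
  {"translation":[1.7,-1.5,-2],"rot":[0,0,0],"hand":0.14},
  {"translation":[3.4,-3,-4],"rot":[0,0,0],"hand":0.14},
  {"translation":[5.1,-4.5,-5.6],"rot":[0,0,0],"hand":0.14},
  {"translation":[5.1,-4.5,-5.6],"rot":[0,0,0],"hand":0.14},
  {"translation":[5.1,-4.5,-5.6],"rot":[0,0,0],"hand":0.14},
  {"translation":[5.1,-4.5,-5.6],"rot":[0,0,0],"hand":0.14},
])

```text
t: 24.48
eef_pos: [0.6228, -0.1331, 0.1548]
ee_rot: [3.141, 0.611, 0.785]
force: [0.1, -0.4, 0.4]
width: 0.0754
gripper_force: 0.0
```

```bash
python3 -c "
from station import arm
print(arm.job_done())"
```

```text
the job is handed in; nothing more can be done
None
```

I handed the job in at about 24.5 s: mount, die (engraved face up) and pad (red spot up) are stacked on the press plate, centred to within about 2 mm by the last wrist picture, with the arm clear; the hand-in returned no verdict.

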